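Turn the sample vessel up in its clamp and stopper the batch

ROBOT

A 6-joint arm with a two-finger parallel gripper is mounted at the origin on the work surface. World frame = base frame: x ahead of the robot, y to its left, z up, the work surface at z = 0. Lengths are in m, angles in rad, forces in N, time in s.
With the tool pointing down it reaches from about 0.225 to 0.875 m from the base axis. Payload 3.4 kg.
Tool frame: the origin (TCP) lies midway between the tips of the shut fingers; the grasp point (between the pads) lies 19 mm behind it; z points along the fingers, y is the line along which they close (so a half turn about z gives the same grasp; the last joint's range is limited). The gripper opens to 85 mm and grips with 20 to 120 N. Pads are 22 mm wide; open, the fingers measure 114 mm over their backs; the gripper's body (76 mm by 85 mm) begins 54 mm behind the grasp point. The pads swing forward as they close: fully open they stand 13 mm farther back than shut.
Start: joints at [-1.331, 0.276, 1.505, -0, 1.361, -0.121], TCP at [0.203, -0.538, 0.231] pointing down, gripper open.
Joint ranges: [-2.89, 2.89], [-0.75, 2.08], [0.22, 2.7], [-1.18, 4.32], [0.11, 2.71], [-2.7, 2.7]. Speed limits (rad/s): [2.57, 2.57, 3.14, 3.14, 3.14, 3.14].

INTERFACE

Orientations are given as a unit quaternion [w, x, y, z].
In Python, from rig import * gives the robot as it stands.
- The arm moves only by the tool apply_moves, never from a script. Its argument "steps" is one flat list of numbers, 4 for each row, row after row: the shift along the world's x, y, z in cm, then the turn about the world's z in degrees. A call has 1 to 8 rows; each row is the pose to reach, as a shift and turn from the pose commanded when the call began; what a row does not reach only later rows make up. A row lasts 1/12 s, in which the tool goes at most 41.7 mm and 7.16 degrees, less where a joint would pass 70% of its speed; a pose out of reach is approached as far as the arm can. A call with a gripper value outside its range is refused whole. "jaw" is the closure in counts, from 0 (fully open) to 255 (shut), set as the call begins (left out, the last holds). The fingers move at their own pace and stop on an object; "newtons" is the grip in N (left out, the last holds). Time passes only in rows, so rows that repeat a pose let the fingers close. It gives the time, the measured TCP pose, the force, the opening and the grip force at its end, in the units of the state.
- get_state(): the state, without advancing time (a new reading comes with each control period).
- get_image(name): name is "side" or "top" or "wrist"; returns the picture (384x512x3 uint8, red, green, blue); there is no depth.
- calibration(name): a dict with "fx", "fy", "cx", "cy" (pixels), "xyz" and "rotation" of the camera in the world. Camera axes: x right, y up, looking along -z (the intrinsics and any distortion apply to the point x, -y, -z); pixel columns grow to the right and rows downward; lengths in m; the calibration is good to about 2 mm. A picture is of the moment at which its call begins: read the wrist's pose just before it. calibration takes no time and is no camera call; for the wrist camera it gives the pose at the moment of the call.
- sign_off(): hands the job in; it is judged then, once.
The state is a dict: "clock": time; "qpos": joint angles; "qd": joint speeds; "effort": joint torques, N m; "position": TCP position; "ee_rot": TCP orientation; "contact_force": force on the tool from outside, world axes, zero at the start; "moment": the same for the moment, N m; "width": finger opening in m; "gripper_force": force on a finger pad.
Only numpy, scipy, OpenCV 4.12 (cv2) and the standard library are available. Lean on these libraries where they do the work, as an engineer would, in place of code of your own. Each camera call takes 0.05 s, during which the arm holds its last target. There are 200 camera calls.

TASK

The steel sample vessel in the bench clamp has its neck turned over to one side: back the clamp screw off just enough to free it (not more than one turn), roll the vessel until its neck points straight up, and screw the clamp down as tight as it was. Close the vessel and every conical flask on the bench with a rubber stopper each from the white tray, pushed fully home, the flasks left standing on the bench. At least one stopper will be left over; do not knock over or push away the amber jar and the beaker that stand among the work.

Things in the scene. Friction and masses are not known exactly. Their poses are not given: they have to be found in the camera images.
- clamp_screw (a joint): Angle of the clamp's vertical screw, rad. Grows as the T-handle is turned anticlockwise seen from above (slackening); the screw then rises 1.27 mm per rad. Tight at the start: -0.3 to 0.2; stops at -1.2 and 9.0. The sprung rubber shoe leaves the vessel at 2.0; below that it presses 25 N more per rad. Friction 0.2 Nm (0.3 Nm when tight); it stays where it is left.
- clamp_handle (a point): Middle of the T-handle's bar on the screw axis, 213 mm above the bench (tight). The bar is a steel rod 12 mm thick, 89 mm long over its ball ends; x lies along it, z up. In its middle is a flat-sided boss, 30 mm along the bar, 16 mm across, from 18 mm below to 4 mm above the bar's axis. A bush 34 mm wide tops out 33 mm below the axis, the grey yoke bridge (122 x 28 mm, across the vessel) 43 mm below.
- vessel (a joint): Roll of the steel sample vessel about its own lying axis, rad. 0: its neck points straight up. Positive: the neck leans to the clamp's -x side, towards the robot (0.6 to 1.15 at the start). In the slack clamp it turns with 0.15 Nm of friction and stays where it is left; the tight clamp holds it against about 2 Nm. It cannot leave its saddles.
- vessel_axis (a point): Point on the vessel's lying axis below the neck's place, 75 mm above the bench, fixed to the clamp. y lies along the vessel's axis (the screw is 105 mm from here towards -y), x level across it, z up. The vessel is a steel cylinder of 70 mm diameter, 224 mm long; at roll r the neck points along -sin(r) x + cos(r) z.
- vessel_neck (a point): Point on the neck's axis 62 mm from the vessel's axis, a good place to take the neck: a steel tube of 52 mm outside and 44 mm inside diameter, from the barrel (35 mm from the axis) out to its mouth (85 mm from the axis). z points out of the neck, y along the vessel's axis.
- vessel_mouth (a point): Centre of the mouth (rim plane) of the vessel's neck, 85 mm from the vessel's axis; bore 44 mm, 50 mm deep. z points out of the neck.
- flask1_mouth (a point): Centre of the mouth (rim plane) of a loose wide-necked conical glass flask: 85 mm diameter at the base, 140 mm high, neck 50 mm outside (rim bead 55 mm), bore 44 mm and 46 mm deep, 140 to 220 g. z is up out of the neck. Two or three flasks are there; an absent one reads None.
- flask2_mouth (a point): Centre of the mouth (rim plane) of a loose wide-necked conical glass flask: 85 mm diameter at the base, 140 mm high, neck 50 mm outside (rim bead 55 mm), bore 44 mm and 46 mm deep, 140 to 220 g. z is up out of the neck. Two or three flasks are there; an absent one reads None.
- flask3_mouth (a point): Centre of the mouth (rim plane) of a loose wide-necked conical glass flask: 85 mm diameter at the base, 140 mm high, neck 50 mm outside (rim bead 55 mm), bore 44 mm and 46 mm deep, 140 to 220 g. z is up out of the neck. Two or three flasks are there; an absent one reads None.
- stopper1_centre (a point): Centre (35 mm above its foot) of a black rubber stopper, 70 mm high, 45 g; z from foot to knob. From the foot: taper 37 to 41 mm diameter, 32 mm long; flange 52 mm, 6 mm thick; round knob 30 mm diameter, 32 mm high. Five alike stand foot down in the white tray (floor 4 mm thick, rim 12 mm high) and fit every neck. Fully home the flange rests on the rim, this point 3 mm outside the mouth.
- stopper2_centre (a point): Centre (35 mm above its foot) of a black rubber stopper, 70 mm high, 45 g; z from foot to knob. From the foot: taper 37 to 41 mm diameter, 32 mm long; flange 52 mm, 6 mm thick; round knob 30 mm diameter, 32 mm high. Five alike stand foot down in the white tray (floor 4 mm thick, rim 12 mm high) and fit every neck. Fully home the flange rests on the rim, this point 3 mm outside the mouth.
- stopper3_centre (a point): Centre (35 mm above its foot) of a black rubber stopper, 70 mm high, 45 g; z from foot to knob. From the foot: taper 37 to 41 mm diameter, 32 mm long; flange 52 mm, 6 mm thick; round knob 30 mm diameter, 32 mm high. Five alike stand foot down in the white tray (floor 4 mm thick, rim 12 mm high) and fit every neck. Fully home the flange rests on the rim, this point 3 mm outside the mouth.
- stopper4_centre (a point): Centre (35 mm above its foot) of a black rubber stopper, 70 mm high, 45 g; z from foot to knob. From the foot: taper 37 to 41 mm diameter, 32 mm long; flange 52 mm, 6 mm thick; round knob 30 mm diameter, 32 mm high. Five alike stand foot down in the white tray (floor 4 mm thick, rim 12 mm high) and fit every neck. Fully home the flange rests on the rim, this point 3 mm outside the mouth.
- stopper5_centre (a point): Centre (35 mm above its foot) of a black rubber stopper, 70 mm high, 45 g; z from foot to knob. From the foot: taper 37 to 41 mm diameter, 32 mm long; flange 52 mm, 6 mm thick; round knob 30 mm diameter, 32 mm high. Five alike stand foot down in the white tray (floor 4 mm thick, rim 12 mm high) and fit every neck. Fully home the flange rests on the rim, this point 3 mm outside the mouth.
- amber_bottle: amber glass jar with a black cap, 60 mm diameter, 115 mm high, among the work; origin at the centre of its underside. Not part of the job.
- beaker: glass beaker, 69 mm diameter, 92 mm high, wider than a flask neck and with no neck of its own; it stays open; origin at the centre of its underside. Not part of the job.

How it is judged:
By the outcome, as a careful person would: the job done as asked, in the order asked, and still so for the second after the job is handed in, with the robot touching nothing.
Of flask1, flask2, flask3 only 2 to 3 are there at a start; the rules pass over those that are not, and their reading is None.
At some moment in a run one of flask1, flask2, flask3 may be knocked a few centimetres aside while the robot is not near it.
Once in a run the grip may slacken for a moment while it holds something.
It also fails if it takes over 210 s, if anything falls off the work surface, if the arm or the gripper's body presses on something with over 40 N, if the wrist force passes 120 N, or if a joint passes its speed limit or range.

## Working session

There is one attempt and no reset: what is moved stays moved. The work goes in short steps, Python scripts to look and compute and a tool call to move; the robot and the scene stay as the last step left them, time stands still between calls to the robot, and variables do not carry over. Pictures are saved under pics/ and viewed, at most 18 in all, crops included, and the job is handed in when it is done.

Besides the shell and the picture viewer there is one more tool, called after "Request:" in YAML: its name, and indented under it one key for each argument. apply_moves: Moves the arm, as the interface text tells. Its arguments: {"type":"object","properties":{"steps":{"type":"array","items":{"type":"number"}},"jaw":{"type":"number"},"newtons":{"type":"number"}},"required":["steps"]}

```bash
mkdir -p pics; cat > h.py <<'E'
from rig import *
import numpy as np, cv2
def cal(n):
    c=calibration(n); return c,np.array(c["xyz"]),np.array(c["rotation"]).reshape(3,3) if np.size(c["rotation"])==9 else None
def ray(c,u,v):
    R=np.array(c["rotation"])
    if R.size==4:
        from scipy.spatial.transform import Rotation as Ro
        R=Ro.from_quat(np.roll(R,-1)).as_matrix()
    uv=np.array([[[float(u),float(v)]]])
    K=np.array([[c["fx"],0,c["cx"]],[0,c["fy"],c["cy"]],[0,0,1]])
    d=c.get("distortion")
    x,y=cv2.undistortPoints(uv,K,np.array(d,float) if d is not None else None)[0,0]
    return np.array(c["xyz"]),R@np.array([x,-y,-1.])
def onz(c,u,v,z):
    o,d=ray(c,u,v); return o+d*(z-o[2])/d[2]
def proj(c,p):
    R=np.array(c["rotation"]); 
    if R.size==4:
        from scipy.spatial.transform import Rotation as Ro
        R=Ro.from_quat(np.roll(R,-1)).as_matrix()
    q=R.T@(np.array(p)-np.array(c["xyz"])); return c["cx"]+c["fx"]*q[0]/-q[2], c["cy"]-c["fy"]*q[1]/-q[2]
def snap(n,f):
    im=get_image(n); cv2.imwrite("pics/"+f,cv2.cvtColor(im,cv2.COLOR_RGB2BGR)); return im
E
python3 - <<'E'
from h import *
for n in("top","side","wrist"):
    print(n,calibration(n)); im=snap(n,n+"0.png")
    cv2.imwrite(f"pics/{n}0b.png",cv2.cvtColor(cv2.resize(im,(800,600),interpolation=cv2.INTER_CUBIC),cv2.COLOR_RGB2BGR))
print(get_state())
E
```

```text
top {'fx': 387.0608892241604, 'fy': 387.0608892241604, 'cx': 254.8672567822339, 'cy': 199.53412951780007, 'xyz': array([ 0.41653507, -0.01676746,  1.2571139 ]), 'rotation': array([ 0.7083579 ,  0.05791067, -0.04957606, -0.70172478])}
side {'fx': 412.2990097363763, 'fy': 412.2990097363763, 'cx': 259.78085107938296, 'cy': 190.6694163754303, 'xyz': array([0.19238214, 0.74381412, 0.83547251]), 'rotation': array([-0.19577144, -0.09469621,  0.41580682,  0.883069  ])}
wrist {'fx': 304.3028138387226, 'fy': 304.3028138387226, 'cx': 253.06854765189897, 'cy': 186.99151612359427, 'xyz': array([ 0.27498498, -0.50948896,  0.37353672]), 'rotation': array([ 0.81272256, -0.12487775,  0.08766244, -0.5623192 ])}
{'clock': 0.15, 'qpos': array([-1.33101842e+00,  2.76455427e-01,  1.50583208e+00,  2.38626461e-06,
        1.36068708e+00, -1.20991188e-01]), 'qd': array([-0.00119459, -0.00174441, -0.00396991, -0.00042098,  0.00091105,
       -0.00090327]), 'effort': array([ 1.38703123e-03, -4.17142367e+01, -2.46034473e+01, -2.77432373e-04,
        7.65432691e-03,  3.43294374e-06]), 'position': array([ 0.20288016, -0.53760888,  0.23063925]), 'ee_rot': array([-6.89816368e-04,  9.83774585e-01,  1.79407605e-01, -3.98499723e-05]), 'contact_force': array([ 0.26898712, -0.33664053,  0.79247079]), 'moment': array([-0.01320691,  0.0227697 , -0.02524768]), 'gripper_force': 0.0, 'width': 0.0851132340577031}
```

View pics/top0b.png

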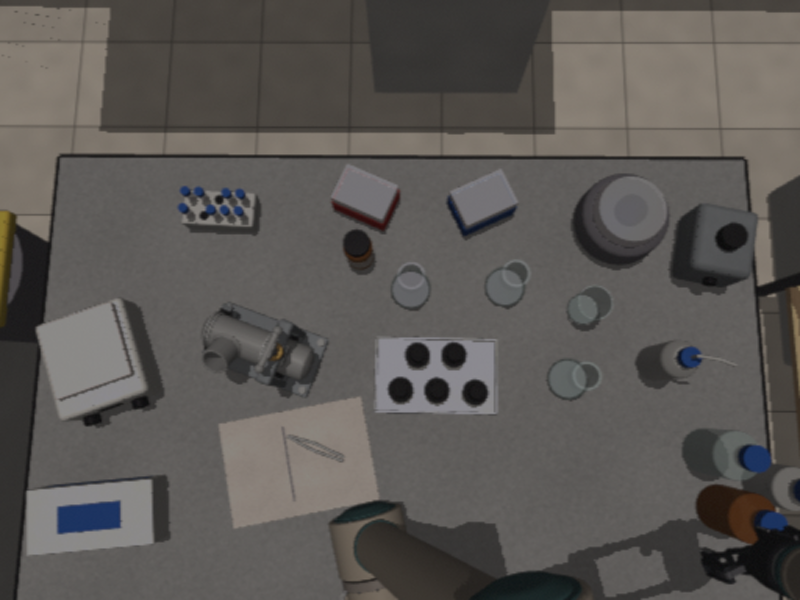

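View pics/side0b.png

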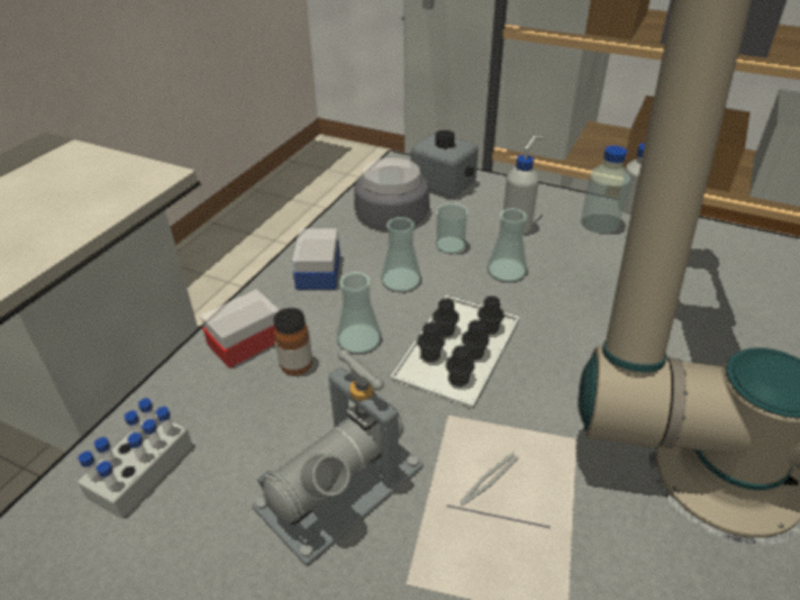

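The top view shows the clamp at about (262,347) with the vessel neck at (218,355) leaning towards the robot. The tray holds 5 stoppers, centred near (436,375). Three flasks have rims at (411,276), (515,273) and (586,375); the beaker is at (590,305) and the amber jar at (358,245). The side view shows the same: flask rims at (355,280), (400,225) and (513,215), T-handle at (362,370).

```bash
python3 - <<'E'
from h import *
t=cv2.imread("pics/top0.png"); s=cv2.imread("pics/side0.png")
def crop(im,x0,y0,w,h,W,H): return cv2.resize(im[y0:y0+h,x0:x0+w],(W,H),interpolation=cv2.INTER_CUBIC)
# A: top clamp x120-220,y185-260 ; B: side clamp 150-280,215-365 ; C: top flasks 240-400,160-260 ; D side flasks
A=crop(t,120,185,100,75,400,300); B=crop(s,160,215,120,90,400,300); C=crop(t,210,140,180,135,400,300); D=crop(s,180,120,176,132,400,300)
o=np.vstack([np.hstack([A,B]),np.hstack([C,D])]); o=cv2.convertScaleAbs(o,alpha=1.3,beta=10)
cv2.imwrite("pics/comp.png",o)
g=cv2.cvtColor(t,cv2.COLOR_BGR2GRAY)
ct=calibration("top"); cs=calibration("side")
# stoppers: dark blobs in tray
m=((g<45)*255).astype(np.uint8); m[:200]=0;m[270:]=0;m[:,:238]=0;m[:,322:]=0
n,l,st,ce=cv2.connectedComponentsWithStats(m)
for i in range(1,n):
    if st[i,4]>40: print("stopper",ce[i],st[i],onz(ct,*ce[i],0.055).round(4))
for nm,p,z in [("f_a",(411,276),.14),("f_b",(515,273),.14),("f_c",(586,375),.14),("beaker",(597,302),.092),("amber",(357,243),.115),("handle",(282,350),.213),("base a",(410,290),0),("base b",(505,288),0),("base c",(569,380),0),("neck",(218,355),.12)]:
    print(nm,onz(ct,p[0]/1.5625,p[1]/1.5625,z).round(4))
for nm,p,z in [("a",(355,280),.14),("b",(400,224),.14),("c",(513,215),.14),("handle",(362,370),.213),("amber",(290,320),.115),("bk",(452,209),.092)]:
    print("side",nm,onz(cs,p[0]/1.5625,p[1]/1.5625,z).round(4))
E
```

```text
stopper [266.7283237  227.02312139] [260 220  14  15 173] [ 0.5147 -0.0393  0.055 ]
stopper [290.02285714 226.94857143] [283 220  15  15 175] [ 0.5156 -0.1117  0.055 ]
stopper [255.96067416 249.08988764] [249 242  15  15 178] [ 0.4463 -0.0066  0.055 ]
stopper [279.12707182 249.74033149] [272 242  15  16 181] [ 0.4451 -0.0779  0.055 ]
stopper [303.7        250.90555556] [297 244  15  15 180] [ 0.4423 -0.1534  0.055 ]
f_a [ 0.6562 -0.0261  0.14  ]
f_b [ 0.6635 -0.2218  0.14  ]
f_c [ 0.4735 -0.3481  0.14  ]
beaker [ 0.6177 -0.3889  0.092 ]
amber [0.7263 0.0793 0.115 ]
handle [0.5078 0.1972 0.213 ]
base a [ 0.656  -0.0253  0.    ]
base b [ 0.662  -0.2259  0.    ]
base c [ 0.47   -0.3543  0.    ]
neck [0.5054 0.337  0.12  ]
side a [ 0.6553 -0.0256  0.14  ]
side b [ 0.6609 -0.2208  0.14  ]
side c [ 0.469  -0.3455  0.14  ]
side handle [0.5043 0.2235 0.213 ]
side amber [0.719  0.0895 0.115 ]
side bk [ 0.6161 -0.3885  0.092 ]
```

View pics/comp.png

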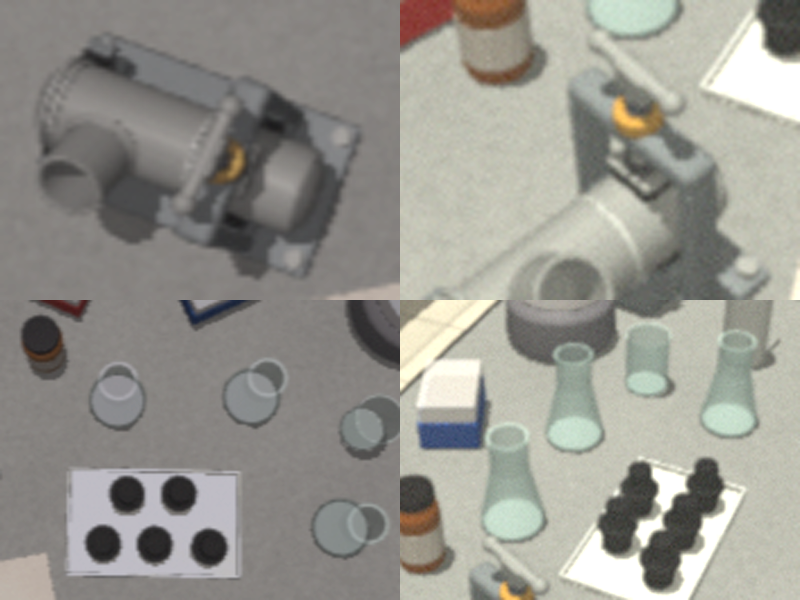

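The composite shows the clamp handle bar ends in crop A at (232,105) and (183,203), and the mouth ellipse centre at (70,182). In crop B the bar ends are at (598,42) and (675,100), and the mouth is at (568,285). The flask estimates agree between the two views.

```bash
cat >> h.py <<'E'
def tri(a,b):
    (o1,d1),(o2,d2)=a,b
    A=np.stack([d1,-d2],1); s=np.linalg.lstsq(A,o2-o1,rcond=None)[0]
    p,q=o1+s[0]*d1,o2+s[1]*d2; return (p+q)/2,np.linalg.norm(p-q)
E
python3 - <<'E'
from h import *
from scipy.optimize import least_squares
ct=calibration("top"); cs=calibration("side")
A=lambda x,y:(120+x/4-.4,185+y/4-.4); B=lambda x,y:(160+(x-400)*.3-.4,215+y*.3-.4)
for n,a,b in [("bar1",(232,105),(598,42)),("bar2",(183,203),(675,100)),("mouth",(70,182),(568,285))]:
    print(n,*tri(ray(ct,*A(*a)),ray(cs,*B(*b))))
for n,p in [("c1",(105,38)),("c2",(358,122)),("c3",(302,274))]: print(n,onz(ct,*A(*p),.012))
b1=onz(ct,*A(342,133),.02);b2=onz(ct,*A(293,258),.02);print(np.degrees(np.arctan2(*(b1-b2)[[1,0]])))
c1=onz(ct,*A(105,38),.012);c2=onz(ct,*A(358,122),.012);print(np.degrees(np.arctan2(*(c1-c2)[[1,0]])))
for e in((232,105),(183,203)): print(onz(ct,*A(*e),.213))
for e in((598,42),(675,100)): print(onz(cs,*B(*e),.213))
# stoppers from side: knob tops
g=cv2.cvtColor(cv2.imread("pics/side0.png"),cv2.COLOR_BGR2GRAY)
P=[(.5147,-.0393),(.5156,-.1117),(.4463,-.0066),(.4451,-.0779),(.4423,-.1534)]
for p in P: print([tuple(np.round(proj(cs,(*p,z)),1)) for z in(.039,.074)],[tuple(np.round(proj(ct,(*p,z)),1)) for z in(.039,.074)])
E
```

```text
bar1 [0.5440369  0.2071679  0.20996256] 0.00011186039911785487
bar2 [0.47519182 0.23588624 0.21478819] 0.00314717321853873
mouth [0.49582404 0.33701728 0.14188417] 0.0013189911390758952
c1 [0.62233584 0.35583524 0.012     ]
c2 [0.55512764 0.14665561 0.012     ]
c3 [0.43277272 0.18796882 0.012     ]
-19.792573859073826
72.18809014304028
[0.54361513 0.20649525 0.213     ]
[0.4767681  0.23691722 0.213     ]
[0.54238578 0.20978551 0.213     ]
[0.47444339 0.23405514 0.213     ]
[(np.float64(275.5), np.float64(217.7)), (np.float64(275.7), np.float64(208.5))] [(np.float64(266.6), np.float64(227.4)), (np.float64(266.8), np.float64(226.5))]
[(np.float64(285.0), np.float64(202.3)), (np.float64(285.4), np.float64(193.1))] [(np.float64(289.6), np.float64(227.4)), (np.float64(290.5), np.float64(226.4))]
[(np.float64(293.9), np.float64(232.6)), (np.float64(294.5), np.float64(223.2))] [(np.float64(256.0), np.float64(249.2)), (np.float64(255.9), np.float64(248.9))]
[(np.float64(303.6), np.float64(216.3)), (np.float64(304.4), np.float64(207.1))] [(np.float64(278.9), np.float64(249.9)), (np.float64(279.4), np.float64(249.6))]
[(np.float64(313.4), np.float64(200.7)), (np.float64(314.4), np.float64(191.5))] [(np.float64(303.1), np.float64(251.0)), (np.float64(304.4), np.float64(250.8))]
```

Request:
apply_moves:
  steps: [10, 25, 5, -20, 10, 25, 5, -20, 10, 25, 5, -20, 10, 25, 5, -20, 10, 25, 5, -20, 10, 25, 5, -20, 10, 25, 5, -20, 10, 25, 5, -20]
  jaw: 0
  newtons: 60

```text
clock: 0.82
position: [0.3041, -0.2837, 0.2825]
ee_rot: [-0.0, 1.0, 0.008, 0.001]
contact_force: [0.1, 0.4, -0.5]
width: 0.0851
gripper_force: 0.0
```

Request:
apply_moves:
  steps: [10, 25, 0, -20, 10, 25, 0, -20, 10, 25, 0, -20, 10, 25, 0, -20, 10, 25, 0, -20, 10, 25, 0, -20, 10, 25, 0, -20, 10, 25, 0, -20]

```text
clock: 1.48
position: [0.4049, -0.0318, 0.2811]
ee_rot: [-0.002, 0.987, -0.164, 0.0]
contact_force: [0.1, 0.2, 0.4]
width: 0.0853
gripper_force: 0.0
```

Request:
apply_moves:
  steps: [10.6, 26, 0, -2.7, 10.6, 26, 0, -2.7, 10.6, 26, 0, -2.7, 10.6, 26, 0, -2.7, 10.6, 26, 0, -2.7, 10.6, 26, 0, -2.7, 10.6, 26, 0, -2.7, 10.6, 26, 0, -2.7]

```text
clock: 2.15
position: [0.5117, 0.2262, 0.2799]
ee_rot: [-0.001, 0.982, -0.189, -0.0]
contact_force: [0.5, -0.1, 0.2]
width: 0.0856
gripper_force: 0.0
```

```bash
python3 - <<'E'
from h import *
s=get_state();print(s["clock"],s["position"],s["qpos"],s["ee_rot"],s["width"])
c=calibration("wrist");im=snap("wrist","w1.png");print(c)
for p in [(.5092,.2219,.219),(.543,.208,.213),(.4755,.2358,.213)]:print(proj(c,p))
E
```

```text
2.15 [0.51169844 0.22622946 0.27987365] [0.29035494 0.22837891 1.45123942 0.00238668 1.4607808  2.24145889] [-1.32771649e-03  9.81949670e-01 -1.89137734e-01 -1.91150769e-05] 0.08557043613692608
{'fx': 304.3028138387226, 'fy': 304.3028138387226, 'cx': 253.06854765189897, 'cy': 186.99151612359427, 'xyz': array([0.58314632, 0.19823817, 0.42282571]), 'rotation': array([-0.55384764,  0.08460855, -0.12753549,  0.81843075])}
(np.float64(261.63259667297), np.float64(203.99638899243922))
(np.float64(262.3322024513912), np.float64(151.90654615204957))
(np.float64(260.5770356207766), np.float64(245.52563962882866))
```

View pics/w1.png

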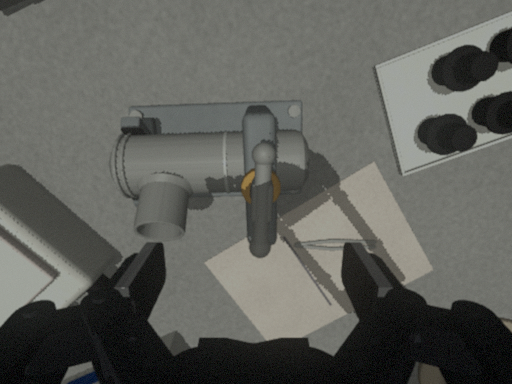

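The wrist view shows the bar ends at (263,153) and (260,247). That matches the prediction to about 1 px, so I can descend on the boss and grip.

Request:
apply_moves:
  steps: [0, 0, -2, 0, 0, 0, -4, 0, 0, 0, -6, 0, 0, 0, -7.5, 0, 0, 0, -8.5, 0, 0, 0, -9, 0, 0, 0, -9, 0, 0, 0, -9, 0]

```text
clock: 2.87
position: [0.5095, 0.2213, 0.1919]
ee_rot: [-0.0, 0.982, -0.191, 0.0]
contact_force: [0.0, 0.7, 0.2]
width: 0.0854
gripper_force: 0.0
```

Request:
apply_moves:
  steps: [0, 0, 0, 0, 0, 0, 0, 0, 0, 0, 0, 0, 0, 0, 0, 0, 0, 0, 0, 0, 0, 0, 0, 0, 0, 0, 0, 0, 0, 0, 0, 0]
  jaw: 255
  newtons: 100

```text
clock: 3.53
position: [0.5087, 0.2212, 0.1919]
ee_rot: [0.001, 0.982, -0.191, 0.0]
contact_force: [-2.8, -3.2, 6.1]
width: 0.0141
gripper_force: 97.9
```

Request:
apply_moves:
  steps: [0, 0, 0.01, 6, 0, 0, 0.03, 12, 0, 0, 0.04, 18, 0, 0, 0.05, 24, 0, 0, 0.07, 30, 0, 0, 0.08, 36, 0, 0, 0.09, 42, 0, 0, 0.11, 49]

```text
clock: 4.2
position: [0.5087, 0.2213, 0.1929]
ee_rot: [0.001, 0.972, 0.236, -0.0]
contact_force: [-1.3, -3.8, 5.1]
width: 0.0139
gripper_force: 98.1
```

Request:
apply_moves:
  steps: [0, 0, 0.01, 6, 0, 0, 0.03, 12, 0, 0, 0.04, 18, 0, 0, 0.05, 24, 0, 0, 0.07, 30, 0, 0, 0.08, 36, 0, 0, 0.09, 42, 0, 0, 0.11, 49]

```text
clock: 4.87
position: [0.5086, 0.2213, 0.194]
ee_rot: [0.0, 0.787, 0.617, -0.001]
contact_force: [-2.6, -3.3, 4.8]
width: 0.0142
gripper_force: 98.0
```

Request:
apply_moves:
  steps: [0, 0, 0.01, 6, 0, 0, 0.03, 12, 0, 0, 0.04, 18, 0, 0, 0.05, 24, 0, 0, 0.07, 30, 0, 0, 0.08, 36, 0, 0, 0.09, 42, 0, 0, 0.11, 49]

```text
clock: 5.53
position: [0.5085, 0.2213, 0.1951]
ee_rot: [-0.0, 0.46, 0.888, -0.001]
contact_force: [-2.7, -3.1, 3.9]
width: 0.0147
gripper_force: 98.1
```

```bash
python3 - <<'E'
from h import *
s=get_state();print(s)
snap("side","s2.png");t=snap("top","t2.png");w=snap("wrist","w2.png")
s=cv2.imread("pics/side0.png");s2=cv2.imread("pics/side2.png") if 0 else cv2.imread("pics/s2.png")
cv2.imwrite("pics/c2.png",np.hstack([cv2.resize(s2[200:350,160:310],(400,400)),cv2.resize(cv2.imread("pics/w2.png")[60:360,100:400],(400,400))]))
E
```

```text
{'clock': 5.5333, 'qpos': array([ 2.85636823e-01,  2.68739911e-01,  1.60776347e+00, -9.03244604e-04,
        1.26592745e+00, -3.29377938e-01]), 'qd': array([ 3.77659625e-05, -5.40483397e-04, -3.51497035e-03, -5.61325513e-04,
        5.87803194e-03, -1.46920691e+00]), 'effort': array([  1.43235773, -37.40187407, -23.4610498 ,   0.73879262,
        -1.08091168,   1.06065363]), 'position': array([0.50852489, 0.22134044, 0.19506102]), 'ee_rot': array([-4.90393067e-06,  4.59786662e-01,  8.88029202e-01, -6.00954669e-04]), 'contact_force': array([-2.70704947, -3.11398558,  3.87101827]), 'moment': array([-0.48490712,  0.33523373, -0.27731823]), 'gripper_force': 98.10280007310212, 'width': 0.014668866568135614}
```

View pics/c2.png

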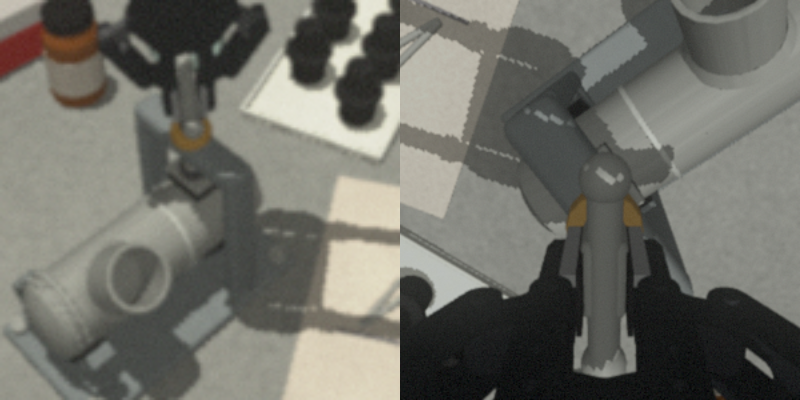

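The bar turned with the gripper, by about 147°, and nothing slipped. Next I release, rise and go to the neck.

Request:
apply_moves:
  steps: [0, 0, 0, 0, 0, 0, 0, 0, 0, 0, 0, 0, 0, 0, 0, 0, 0, 0, 2, 0, 0, 0, 5, 0, 0, 0, 9, 0, 0, 0, 9, 0]
  jaw: 0

```text
clock: 6.35
position: [0.5128, 0.2234, 0.2921]
ee_rot: [0.005, 0.462, 0.887, 0.005]
contact_force: [0.9, 1.2, 0.7]
width: 0.0854
gripper_force: 0.0
```

Request:
apply_moves:
  steps: [-0.2, 3, 0, 7, -0.2, 6, 0, 14, -0.2, 9, 0, 21, -0.2, 11.1, 0, 28, -0.2, 11.1, 0, 36.5, -0.2, 11.1, 0, 36.5, -0.2, 11.1, 0, 36.5, -0.2, 11.1, 0, 36.5]

```text
clock: 7.02
position: [0.5071, 0.3326, 0.2845]
ee_rot: [0.0, 0.163, 0.987, -0.0]
contact_force: [-0.2, 0.8, 0.2]
width: 0.0851
gripper_force: 0.0
```

```bash
python3 - <<'E'
from h import *
s=get_state();print(s["clock"],s["position"],s["qpos"],s["ee_rot"],s["width"])
c=calibration("wrist");im=snap("wrist","w3.png")
V=np.array([.542,.3213,.075]);a=np.radians(-18.5);x=np.array([np.cos(a),np.sin(a),0]);z=np.array([0,0,1])
for r in(.6,.64,.7):print(r,[np.round(proj(c,V+d*(-np.sin(r)*x+np.cos(r)*z)),1) for d in(.085,)])
print(proj(c,(.5087,.2217,.222)))
E
```

```text
7.0167 [0.50705138 0.33257627 0.2844825 ] [ 4.65881076e-01  3.00681188e-01  1.33905951e+00 -1.10816501e-04
  1.50192843e+00 -7.78389914e-01] [ 1.61550741e-06  1.62534584e-01  9.86702845e-01 -6.71910750e-05] 0.08509243380934328
0.6 [array([252.5, 164.1])]
0.64 [array([252.5, 160.7])]
0.7 [array([252.4, 155.9])]
(np.float64(113.97401881579552), np.float64(249.7958483970582))
```

View pics/w3.png

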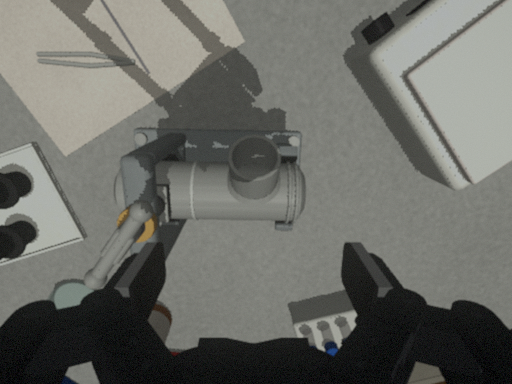

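The mouth is at about (254,156) against a predicted (252.5,160.7), so the roll is about 0.70 and the neck sits 1.5 mm further along y. I'll descend with the fingers astride the neck.

Request:
apply_moves:
  steps: [-0.3, 0.2, -4, 0, -0.3, 0.2, -8, 0, -0.3, 0.2, -12, 0, -0.3, 0.2, -15, 0, -0.3, 0.2, -17, 0, -0.3, 0.2, -18, 0, -0.3, 0.2, -18, 0, -0.3, 0.2, -18, 0]

```text
clock: 7.73
position: [0.5047, 0.3349, 0.1053]
ee_rot: [0.0, 0.162, 0.987, 0.0]
contact_force: [0.5, 0.0, 0.4]
width: 0.0854
gripper_force: 0.0
```

Request:
apply_moves:
  steps: [0, 0, 0, 0, 0, 0, 0, 0, 0, 0, 0, 0, 0, 0, 0, 0, 0, 0, 0, 0, 0, 0, 0, 0, 0, 0, 0, 0, 0, 0, 0, 0]
  jaw: 255
  newtons: 40

```text
clock: 8.4
position: [0.5039, 0.3345, 0.1065]
ee_rot: [0.001, 0.161, 0.987, -0.0]
contact_force: [-2.3, -0.3, 4.8]
width: 0.0513
gripper_force: 40.9
```

Request:
apply_moves:
  steps: [0.54, -0.18, 0.4, 0, 1.07, -0.36, 0.71, 0, 1.64, -0.55, 0.97, 0, 2.23, -0.74, 1.17, 0, 2.83, -0.94, 1.31, 0, 3.32, -1.11, 1.37, 0, 3.81, -1.27, 1.39, 0, 3.81, -1.27, 1.39, 0]

```text
clock: 9.07
position: [0.5378, 0.3224, 0.1198]
ee_rot: [-0.005, 0.161, 0.987, -0.001]
contact_force: [-9.8, -0.8, 9.4]
width: 0.0519
gripper_force: 40.6
```

Request:
apply_moves:
  steps: [0, 0, 0, 0, 0, 0, 0, 0, 0, 0, 0, 0, 0, 0, 0, 0]

```text
clock: 9.4
position: [0.5379, 0.3224, 0.1198]
ee_rot: [-0.004, 0.161, 0.987, -0.0]
contact_force: [-9.0, 0.3, 8.3]
width: 0.0515
gripper_force: 40.6
```

```bash
python3 - <<'E'
from h import *
s=get_state();print(s["clock"],s["position"],s["contact_force"],s["width"])
c=calibration("wrist")
snap("side","s4.png");snap("top","t4.png");snap("wrist","w4.png")
V=(.5422,.3218)
print("mouth proj wrist",proj(c,(*V,.16)),"side",proj(calibration("side"),(*V,.16)),"top",proj(calibration("top"),(*V,.16)))
R=lambda f,x,y,w,h:cv2.resize(cv2.imread(f)[y:y+h,x:x+w],(400,400),interpolation=cv2.INTER_CUBIC)
cv2.imwrite("pics/c4.png",np.hstack([R("pics/s4.png",160,200,120,120),R("pics/w4.png",130,100,260,260)]))
E
```

```text
9.4 [0.53785715 0.32244149 0.11983161] [-8.95942549  0.34622536  8.27340358] 0.05151584969700343
mouth proj wrist (np.float64(252.59578764295048), np.float64(303.28051443111895)) side (np.float64(193.68590263080705), np.float64(281.0112851682306)) top (np.float64(141.25007457444173), np.float64(213.25849675266593))
```

View pics/c4.png

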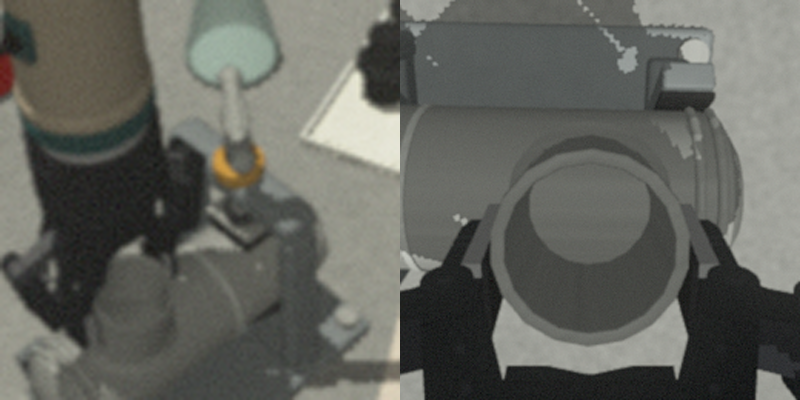

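```bash
cat >> h.py <<'E'
A_=np.radians(-18.5);XH=np.array([np.cos(A_),np.sin(A_),0]);YH=np.array([-np.sin(A_),np.cos(A_),0]);V=np.array([.5422,.3218,.075])
def rollfit(c,u,v):
    from scipy.optimize import minimize_scalar
    f=lambda r:np.hypot(*(np.array(proj(c,V+.085*(-np.sin(r)*XH+np.cos(r)*np.array([0,0,1]))))-(u,v)))
    m=minimize_scalar(f,bounds=(-.5,1.2),method="bounded");return m.x,m.fun
E
python3 - <<'E'
from h import *
c=calibration("wrist")
print("wrist",rollfit(c,253.5,262.5),onz(c,253.5,262.5,.16))
im=cv2.imread("pics/t4.png");cv2.imwrite("pics/c5.png",np.hstack([cv2.resize(im[165:265,100:200],(400,400),interpolation=cv2.INTER_CUBIC),cv2.resize(cv2.imread("pics/s4.png")[240:330,150:240],(400,400),interpolation=cv2.INTER_CUBIC)]))
p=np.array(get_state()["position"])-V;print(p@XH,p@YH,p[2], "rollguess",np.arctan2(-(p@XH),p[2]+.019))
E
```

```text
wrist (np.float64(0.2073127525054719), np.float64(0.9704416820265283)) [0.5246915  0.32806209 0.16      ]
-0.004230616845143342 -0.0007992039286788437 0.044776963412749185 rollguess 0.06623751994068713
```

The rim centre in the wrist view is at about (253,262), which puts the roll still near +0.2: the neck lags the fingers. I'll move a little further in the same direction, in steps.

Request:
apply_moves:
  steps: [0.3, -0.1, 0, 0, 0.6, -0.2, 0, 0, 0.9, -0.3, 0, 0, 1.0, -0.33, 0, 0, 1.0, -0.33, 0, 0, 1.0, -0.33, 0, 0]

```text
clock: 10.05
position: [0.5479, 0.3189, 0.12]
ee_rot: [-0.004, 0.161, 0.987, -0.001]
contact_force: [-8.6, -1.3, 8.8]
width: 0.0511
gripper_force: 39.9
```

```bash
cat >> h.py <<'E'
def rim(im,name=None,guess=None,rr=(40,90)):
    g=cv2.medianBlur(cv2.cvtColor(im,cv2.COLOR_RGB2GRAY),3)
    cs=cv2.HoughCircles(g,cv2.HOUGH_GRADIENT_ALT,1.5,20,param1=150,param2=.6,minRadius=rr[0],maxRadius=rr[1])
    return [] if cs is None else cs.reshape(-1,cs.shape[-1])
E
python3 - <<'E'
from h import *
print(get_state()["position"],get_state()["contact_force"])
c=calibration("wrist");im=snap("wrist","w5.png")
print(rim(cv2.cvtColor(cv2.imread("pics/w4.png"),cv2.COLOR_BGR2RGB)))
for k in rim(im): print(k,rollfit(c,k[0],k[1]))
E
```

```text
[0.54785588 0.3188864  0.12001213] [-8.64378732 -1.33626246  8.84679787]
[[247.5      256.5       57.61183 ]
 [247.5      256.5       68.502335]]
[253.5     259.5      58.04376] (np.float64(0.10466326330456656), np.float64(0.5990483591790575))
[253.5     259.5      65.82426] (np.float64(0.10466326330456656), np.float64(0.5990483591790575))
```

Request:
apply_moves:
  steps: [0.3, -0.1, 0, 0, 0.5, -0.17, 0, 0, 0.6, -0.2, 0, 0, 0.6, -0.2, 0, 0]

```text
clock: 10.43
position: [0.5552, 0.3164, 0.1196]
ee_rot: [-0.003, 0.16, 0.987, -0.001]
contact_force: [-7.5, -1.1, 5.6]
width: 0.0509
gripper_force: 37.3
```

Request:
apply_moves:
  steps: [0, 0, 0, 0, 0, 0, 0, 0, 0, 0, 0, 0, 0, 0, 0, 0, 0, 0, 4, 0, 0, 0, 8, 0, 0, 0, 12, 0, 0, 0, 12, 0]
  jaw: 0

```text
clock: 11.1
position: [0.5626, 0.3189, 0.248]
ee_rot: [0.007, 0.161, 0.987, 0.005]
contact_force: [1.0, 0.7, 0.8]
width: 0.0856
gripper_force: 0.0
```

Request:
apply_moves:
  steps: [-4, 1.3, 4, 0, -8, 2.7, 4, 0, -8, 2.7, 4, 0, -8, 2.7, 4, 0, -8, 2.7, 4, 0]

```text
clock: 11.52
position: [0.4781, 0.3442, 0.2788]
ee_rot: [0.001, 0.16, 0.987, 0.0]
contact_force: [-0.2, -0.9, 0.4]
width: 0.0852
gripper_force: 0.0
```

```bash
python3 - <<'E'
from h import *
print(get_state()["position"],get_state()["contact_force"])
c=calibration("wrist");im=snap("wrist","w6.png");t=snap("top","t6.png");s=snap("side","s6.png")
for r in(0,.1):
  p=V+.085*(-np.sin(r)*XH+np.cos(r)*np.array([0,0,1]));print(r,[np.round(proj(k,p),1) for k in(c,calibration("top"),calibration("side"))])
for k in rim(im,rr=(15,60)): print(k,rollfit(c,k[0],k[1]))
R=lambda im,x,y,w,h:cv2.cvtColor(cv2.resize(im[y:y+h,x:x+w],(400,300),interpolation=cv2.INTER_CUBIC),cv2.COLOR_RGB2BGR)
u,v=map(int,proj(c,V+[0,0,.085]));x0,y0=u-80,v-60;x0=max(0,x0);y0=max(0,y0);print(x0,y0)
cv2.imwrite("pics/c6.png",np.vstack([np.hstack([R(im,x0,y0,160,120),R(s,144,245,80,60)]),np.hstack([R(t,101,183,80,60),R(s,80,180,200,150)])]))
E
```

```text
[0.47809752 0.3442067  0.27879067] [-0.15706083 -0.87283269  0.35414011]
0 [array([251.1, 248.8]), array([141.3, 213.3]), array([193.7, 281. ])]
0.1 [array([251. , 240.7]), array([140.2, 216.1]), array([196.4, 283.5])]
[252.       250.5       23.550774] (np.float64(-0.021681399164188594), np.float64(0.9328036915571138))
[208.5      210.        20.499516] (np.float64(0.4482430328884902), np.float64(42.535279304850434))
[ 21.       255.        19.960888] (np.float64(-0.0728091153428477), np.float64(230.07784248341673))
[162.       168.        23.488539] (np.float64(0.9765846568774437), np.float64(89.12600753831627))
171 188
```

View pics/c6.png

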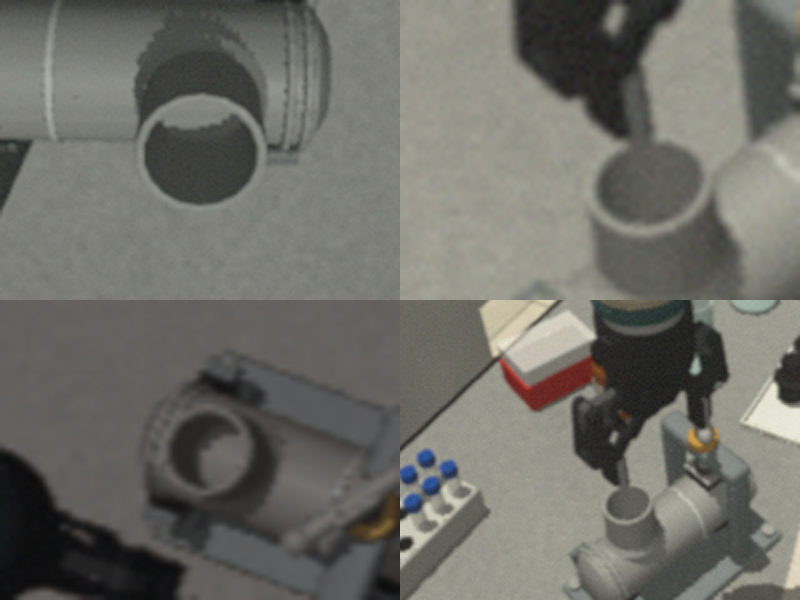

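The rim centre is near-upright in all three views: wrist (252,250) against a predicted (251,249), top (142.6,213) against (141.3,213.3), and side (194,282.6) against (193.7,281). I'll check it against the barrel silhouette before tightening.

```bash
python3 - <<'E'
from h import *
from scipy.optimize import least_squares
c=calibration("wrist");im=cv2.imread("pics/w6.png");g=cv2.GaussianBlur(cv2.cvtColor(im,cv2.COLOR_BGR2GRAY),(3,3),0).astype(float)
P=g[:,200:220].mean(1);d=np.diff(P);print("strong",[(i,round(d[i],1)) for i in range(100,300) if abs(d[i])>4])
C=np.array(c["xyz"]);
for col,yo in((210,None),):
  pass
def sil(dx,sgn,y):
    A=V+dx*XH+y*YH; w=C-A; w2=np.array([w@XH,w[2]]);D=np.linalg.norm(w2);th=np.arctan2(w2[1],w2[0]);al=np.arccos(.035/D)
    a=th+sgn*al; return proj(c,A+.035*(np.cos(a)*XH+np.array([0,0,np.sin(a)])))
for dx in(-.003,0,.003):
  for y in(-.035,-.045): print(dx,y,[np.round(sil(dx,s,y),1) for s in(-1,1)])
# rim outline: ellipse fit outer edge via contour of bright ring
x0,y0=196,216
R=cv2.Canny(cv2.medianBlur(im,3)[y0:y0+62,x0+20:x0+92],40,120)
o=cv2.HoughCircles(cv2.cvtColor(im,cv2.COLOR_BGR2GRAY)[y0:y0+64,x0+20:x0+92],cv2.HOUGH_GRADIENT_ALT,1,2,param1=100,param2=.5,minRadius=18,maxRadius=30);print(None if o is None else o+[x0+20,y0,0][:3])
p=V+[0,0,.085]
print("rim pts outer",[np.round(proj(c,p+.026*k),1) for k in(XH,-XH,YH,-YH)])
for u in(251,): q=g[200:290,u-4:u+5].mean(1);e=np.diff(q);print("col",[(i+200,round(e[i],1)) for i in range(89) if abs(e[i])>5])
q=g[246:252,200:300].mean(0);e=np.diff(q);print("row",[(i+200,round(e[i],1)) for i in range(99) if abs(e[i])>7])
E
```

```text
strong [(141, np.float64(4.3)), (143, np.float64(4.8)), (144, np.float64(7.1)), (145, np.float64(9.1)), (146, np.float64(9.1)), (147, np.float64(5.5)), (149, np.float64(-8.0)), (150, np.float64(-19.5)), (151, np.float64(-16.5)), (152, np.float64(4.1)), (153, np.float64(16.0)), (154, np.float64(11.8)), (155, np.float64(5.7)), (167, np.float64(-4.3)), (168, np.float64(-13.4)), (169, np.float64(-18.3)), (170, np.float64(-12.2)), (190, np.float64(5.1)), (191, np.float64(5.2)), (192, np.float64(4.7)), (193, np.float64(4.2)), (241, np.float64(-4.1)), (243, np.float64(4.6)), (244, np.float64(7.8))]
-0.003 -0.035 [array([223. , 241.2]), array([223.4, 183.5])]
-0.003 -0.045 [array([214.7, 241.2]), array([215.2, 183.5])]
0 -0.035 [array([223.1, 243.5]), array([223.5, 185.9])]
0 -0.045 [array([214.8, 243.5]), array([215.3, 185.9])]
0.003 -0.035 [array([223.2, 245.7]), array([223.6, 188.2])]
0.003 -0.045 [array([214.9, 245.7]), array([215.5, 188.2])]
[[[252.         251.          23.46649361]]]
rim pts outer [array([251.9, 272.2]), array([251.7, 223.8]), array([278.9, 248.6]), array([224.7, 248.7])]
col [(223, np.float64(5.7)), (224, np.float64(22.3)), (225, np.float64(29.3)), (226, np.float64(16.2)), (236, np.float64(-6.4)), (237, np.float64(-15.2)), (238, np.float64(-18.7)), (239, np.float64(-12.2)), (267, np.float64(6.9)), (268, np.float64(21.9)), (269, np.float64(27.6)), (270, np.float64(14.4))]
row [(227, np.float64(-22.7)), (228, np.float64(-30.7)), (229, np.float64(-14.2)), (272, np.float64(21.8)), (273, np.float64(29.0)), (274, np.float64(17.5)), (276, np.float64(-15.5)), (277, np.float64(-17.8)), (285, np.float64(-7.2)), (289, np.float64(9.0)), (290, np.float64(10.7)), (291, np.float64(7.7))]
```

The barrel edge and rim agree on a roll of about -0.01, so the vessel is upright. I'm going back to the handle to tighten by the same 147°.

Request:
apply_moves:
  steps: [1, -3, 0.6, -7, 2, -6, 0.6, -14, 3.1, -9, 0.6, -21, 3.1, -12.2, 0.6, -28, 3.1, -12.2, 0.6, -36.5, 3.1, -12.2, 0.6, -36.5, 3.1, -12.2, 0.6, -36.5, 3.1, -12.2, 0.6, -36.5]

```text
clock: 12.33
position: [0.5096, 0.2222, 0.284]
ee_rot: [-0.0, 0.461, 0.887, -0.0]
contact_force: [-0.2, 1.0, -0.4]
width: 0.0852
gripper_force: 0.0
```

Request:
apply_moves:
  steps: [0, 0, -2, 0, 0, 0, -4, 0, 0, 0, -6, 0, 0, 0, -7.5, 0, 0, 0, -8.5, 0, 0, 0, -9, 0, 0, 0, -9, 0, 0, 0, -9, 0]

```text
clock: 13.0
position: [0.5095, 0.2225, 0.1949]
ee_rot: [0.0, 0.461, 0.887, 0.0]
contact_force: [-0.2, 0.0, 0.4]
width: 0.0854
gripper_force: 0.0
```

Request:
apply_moves:
  steps: [0, 0, 0, 0, 0, 0, 0, 0, 0, 0, 0, 0, 0, 0, 0, 0, 0, 0, 0, 0, 0, 0, 0, 0, 0, 0, 0, 0, 0, 0, 0, 0]
  jaw: 255
  newtons: 100

```text
clock: 13.67
position: [0.5084, 0.2214, 0.1951]
ee_rot: [-0.0, 0.462, 0.887, -0.001]
contact_force: [-4.5, -1.9, 6.1]
width: 0.014
gripper_force: 98.3
```

Request:
apply_moves:
  steps: [0, 0, -0.01, -6, 0, 0, -0.03, -12, 0, 0, -0.04, -18, 0, 0, -0.05, -24, 0, 0, -0.07, -30, 0, 0, -0.08, -36, 0, 0, -0.09, -42, 0, 0, -0.11, -49]

```text
clock: 14.33
position: [0.5087, 0.2215, 0.1941]
ee_rot: [0.0, 0.79, 0.614, -0.0]
contact_force: [-1.7, -1.2, 4.9]
width: 0.0142
gripper_force: 98.4
```

Request:
apply_moves:
  steps: [0, 0, -0.01, -6, 0, 0, -0.03, -12, 0, 0, -0.04, -18, 0, 0, -0.05, -24, 0, 0, -0.07, -30, 0, 0, -0.08, -36, 0, 0, -0.09, -42, 0, 0, -0.11, -49]

```text
clock: 15.0
position: [0.5089, 0.2213, 0.193]
ee_rot: [0.001, 0.973, 0.231, -0.0]
contact_force: [-2.1, -2.3, 6.1]
width: 0.014
gripper_force: 98.4
```

Request:
apply_moves:
  steps: [0, 0, -0.01, -6, 0, 0, -0.03, -12, 0, 0, -0.04, -18, 0, 0, -0.05, -24, 0, 0, -0.07, -30, 0, 0, -0.08, -36, 0, 0, -0.09, -42, 0, 0, -0.11, -49]

```text
clock: 15.67
position: [0.5089, 0.2211, 0.192]
ee_rot: [0.001, 0.981, -0.193, 0.0]
contact_force: [-2.6, -2.7, 6.8]
width: 0.014
gripper_force: 98.5
```

Request:
apply_moves:
  steps: [0, 0, 0, 0, 0, 0, 0, 0, 0, 0, 0, 0]

```text
clock: 15.92
position: [0.5089, 0.2211, 0.192]
ee_rot: [0.001, 0.982, -0.191, 0.0]
contact_force: [-1.7, -3.4, 6.7]
width: 0.0142
gripper_force: 98.5
```

Request:
apply_moves:
  steps: [0, 0, 0, 0, 0, 0, 0, 0, 0, 0, 0, 0, 0, 0, 0, 0, 0, 0, 2, 0, 0, 0, 5, 0, 0, 0, 9, 0, 0, 0, 9, 0]
  jaw: 0

```text
clock: 16.58
position: [0.5129, 0.2233, 0.2887]
ee_rot: [-0.003, 0.982, -0.191, 0.006]
contact_force: [1.2, 0.8, 0.6]
width: 0.0852
gripper_force: 0.0
```

```bash
python3 - <<'E'
from h import *
print(get_state()["position"],get_state()["qpos"])
c=calibration("wrist");im=snap("wrist","w7.png")
for p in [(.543,.208,.213),(.4755,.2358,.213)]:print(proj(c,p))
print("mouth r0",proj(c,V+[0,0,.085]))
for k in rim(im,rr=(15,60)): print(k,rollfit(c,k[0],k[1]))
E
```

```text
[0.51289122 0.22330536 0.28868576] [2.86158447e-01 2.17787232e-01 1.44415055e+00 1.41889213e-04
 1.46551757e+00 2.24114202e+00]
(np.float64(259.3593138156385), np.float64(153.62204979607833))
(np.float64(258.2898179827061), np.float64(243.87442333812314))
mouth r0 (np.float64(146.68376219235057), np.float64(188.6044943028059))
[148.5      187.5       24.535744] (np.float64(-0.009007194376510062), np.float64(1.9754542208140875))
[ 58.5      280.5       25.458681] (np.float64(0.5666344300579104), np.float64(113.25400535861891))
[444.        76.5       20.185051] (np.float64(-0.49999373717502377), np.float64(308.0522062042344))
[337.5      261.        21.074785] (np.float64(1.1999937371750236), np.float64(165.71804981816496))
[429.       136.5       18.410904] (np.float64(1.1999937371750236), np.float64(275.377575258378))
[483.       117.        18.112602] (np.float64(1.1999937371750236), np.float64(332.7636046259888))
```

View pics/w7.png

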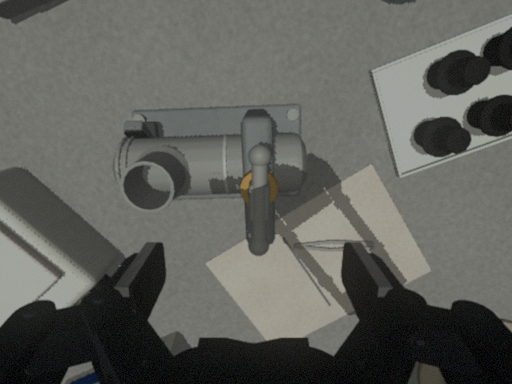

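The bar is back at its start angle, with ends at (260,153) and (258,245), and the vessel is upright with its rim at (148,187). Now the first stopper.

Request:
apply_moves:
  steps: [0, -1, 0, 7, 0, -3, 0, 14, -1, -6, 0, 21, -2, -9, 0, 28, -3, -11, 0, 35, -3, -11, 0, 42, -3, -11, 0, 49, -3, -11, 0, 56]
  jaw: 110

```text
clock: 17.3
position: [0.4786, 0.1115, 0.2804]
ee_rot: [-0.0, 0.956, 0.295, -0.0]
contact_force: [1.0, -0.2, 0.4]
width: 0.0485
gripper_force: 0.0
```

Request:
apply_moves:
  steps: [0, -2, 0, 7, -1, -4, 0, 14, -2, -6, -2, 21, -3, -8, -4, 28, -3, -10, -7, 35, -3.2, -11.9, -10, 42, -3.2, -11.9, -12, 49, -3.2, -11.9, -12, 56]

```text
clock: 17.97
position: [0.443, -0.0073, 0.1563]
ee_rot: [-0.004, 0.706, 0.708, -0.003]
contact_force: [-0.9, -0.3, -0.1]
width: 0.0483
gripper_force: 0.0
```

Request:
apply_moves:
  steps: [0, 0, 0, 0, 0, 0, 0, 0]

```text
clock: 18.13
position: [0.447, -0.007, 0.1607]
ee_rot: [-0.0, 0.708, 0.706, -0.0]
contact_force: [-0.0, 0.3, -0.3]
width: 0.0485
gripper_force: 0.0
```

```bash
python3 - <<'E'
from h import *
s=get_state();print(s["position"],s["qpos"],s["ee_rot"],s["width"])
c=calibration("wrist");im=snap("wrist","w8.png")
for p in [(.5158,-.0395),(.5167,-.1127),(.4466,-.0065),(.4454,-.0786),(.4426,-.1549)]: print([np.round(proj(c,(*p,z)),1) for z in(.042,.074)])
t=snap("top","t8.png")
E
```

```text
[ 0.44697505 -0.00699685  0.16068051] [-1.71657523e-01  1.39243589e-01  1.87497596e+00  1.71128150e-04
  1.12808266e+00 -1.67993487e-01] [-3.34292377e-04  7.08426870e-01  7.05784130e-01 -1.41745512e-04] 0.04846340275769387
[array([327.7, 215.5]), array([336.7, 230.5])]
[array([323.5, 283.1]), array([331.3, 304.5])]
[array([253.1, 181.7]), array([253. , 193.1])]
[array([252.2, 253.1]), array([252. , 271.8])]
[array([249.9, 318. ]), array([249.5, 342.2])]
```

View pics/w8.png

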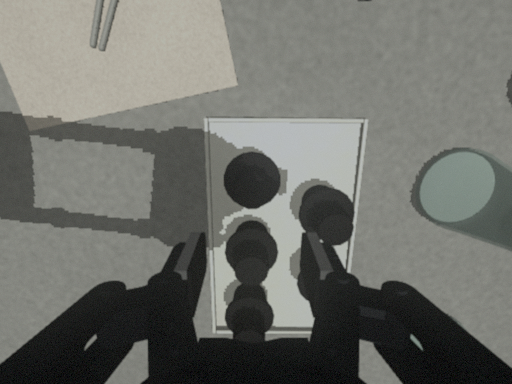

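The wrist view shows the stopper flanges at (252,180) and (326,213), within about 1 mm of the predictions. I'll descend, grip and lift.

Request:
apply_moves:
  steps: [0, 0, -3, 0, 0, 0, -6, 0, 0, 0, -9, 0, 0, 0, -10.5, 0, 0, 0, -11.5, 0, 0, 0, -11.9, 0, 0, 0, -11.9, 0, 0, 0, -11.9, 0]

```text
clock: 18.9
position: [0.4479, -0.007, 0.0429]
ee_rot: [0.001, 0.707, 0.707, 0.0]
contact_force: [0.1, 0.1, 1.1]
width: 0.0488
gripper_force: 0.0
```

Request:
apply_moves:
  steps: [0, 0, 0, 0, 0, 0, 0, 0, 0, 0, 0, 0, 0, 0, 0, 0, 0, 0, 0, 0, 0, 0, 0, 0]
  jaw: 255
  newtons: 80

```text
clock: 19.4
position: [0.4479, -0.0071, 0.0434]
ee_rot: [0.001, 0.707, 0.707, 0.001]
contact_force: [-1.5, 0.5, 6.4]
width: 0.0281
gripper_force: 78.5
```

Request:
apply_moves:
  steps: [0, 0, 2, 0, 0, 0, 5, 0, 0, 0, 9, 0, 0, 0, 13, 0, 0, 0, 17, 0, 0, 0, 21, 0, 0, 0, 21, 0, 0, 0, 21, 0]

```text
clock: 20.07
position: [0.4486, -0.0072, 0.2551]
ee_rot: [0.003, 0.707, 0.707, 0.002]
contact_force: [-0.0, -0.1, -1.2]
width: 0.0282
gripper_force: 78.8
```

Request:
apply_moves:
  steps: [0, 0, 3, 0, 0, 2, 4.8, 0, 1, 5, 4.8, 0, 2, 8, 4.8, 0, 3, 11, 4.8, 0, 4, 14, 4.8, 0, 4.8, 16, 4.8, 0, 4.8, 16, 4.8, 0]

```text
clock: 20.73
position: [0.4955, 0.1566, 0.2978]
ee_rot: [-0.002, 0.706, 0.708, -0.0]
contact_force: [-0.5, -0.6, -0.8]
width: 0.0281
gripper_force: 78.9
```

Request:
apply_moves:
  steps: [1, 3, 0, 0, 2, 6, 0, 0, 3, 9, 0, 0, 4, 12, 0, 0, 4.8, 15, 0, 0, 4.8, 16.7, 0, 0, 4.8, 16.7, 0, 0, 4.8, 16.7, 0, 0]

```text
clock: 21.4
position: [0.5424, 0.3196, 0.2981]
ee_rot: [-0.0, 0.707, 0.707, -0.002]
contact_force: [-0.6, -0.7, 0.2]
width: 0.0283
gripper_force: 78.9
```

Request:
apply_moves:
  steps: [0, 0, -2, 0, 0, 0, -4, 0, 0, 0, -6, 0, 0, 0, -7.5, 0, 0, 0, -8.5, 0, 0, 0, -9, 0, 0, 0, -9, 0, 0, 0, -9, 0]

```text
clock: 22.07
position: [0.5434, 0.3195, 0.2108]
ee_rot: [0.0, 0.707, 0.707, 0.0]
contact_force: [-0.5, 0.6, 0.2]
width: 0.0282
gripper_force: 78.9
```

```bash
python3 - <<'E'
from h import *
s=get_state();print(s["position"],s["contact_force"],s["width"])
snap("side","s9.png");snap("wrist","w9.png")
print(proj(calibration("wrist"),(.543,.3205,.16)),proj(calibration("side"),(.543,.3205,.16)))
R=lambda f,x,y,w,h:cv2.resize(cv2.imread(f)[y:y+h,x:x+w],(400,400),interpolation=cv2.INTER_CUBIC)
cv2.imwrite("pics/c9.png",np.hstack([R("pics/s9.png",140,220,110,110),R("pics/w9.png",130,100,260,260)]))
E
```

```text
[0.5434167  0.31947251 0.21080229] [-0.50723552  0.58961617  0.21174723] 0.028216233755371228
(np.float64(252.12775644862418), np.float64(209.58314752725153)) (np.float64(193.69334646488625), np.float64(280.412508836335))
```

View pics/c9.png

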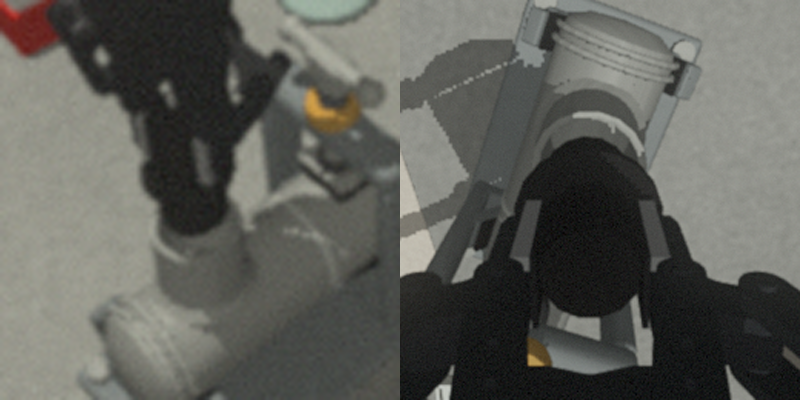

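The stopper is centred over the mouth in both views. Pushing down slowly.

Request:
apply_moves:
  steps: [0, 0, -0.6, 0, 0, 0, -1.2, 0, 0, 0, -1.7, 0, 0, 0, -2.2, 0, 0, 0, -2.7, 0, 0, 0, -3.1, 0, 0, 0, -3.5, 0, 0, 0, -3.5, 0]

```text
clock: 22.83
position: [0.5426, 0.3198, 0.174]
ee_rot: [-0.0, 0.707, 0.707, -0.001]
contact_force: [-0.3, 0.1, -0.5]
width: 0.028
gripper_force: 78.9
```

Request:
apply_moves:
  steps: [0, 0, -0.2, 0, 0, 0, -0.4, 0, 0, 0, -0.6, 0, 0, 0, -0.8, 0, 0, 0, -0.9, 0, 0, 0, -1.0, 0]

```text
clock: 23.33
position: [0.5437, 0.32, 0.1674]
ee_rot: [0.001, 0.707, 0.707, 0.001]
contact_force: [-2.6, -1.7, 13.2]
width: 0.0285
gripper_force: 80.3
```

Request:
apply_moves:
  steps: [0, 0, -0.2, 0, 0, 0, -0.4, 0, 0, 0, -0.6, 0, 0, 0, -0.6, 0]

```text
clock: 23.67
position: [0.5445, 0.3197, 0.167]
ee_rot: [0.002, 0.707, 0.707, 0.003]
contact_force: [-7.0, -5.3, 29.8]
width: 0.0282
gripper_force: 82.5
```

Request:
apply_moves:
  steps: [0, 0, 0.5, 0, 0, 0, 0.5, 0, 0, 0, 0.5, 0, 0, 0, 3, 0, 0, 0, 6, 0, 0, 0, 9, 0, 0, 0, 12, 0, 0, 0, 12, 0]
  jaw: 110

```text
clock: 24.33
position: [0.5458, 0.3213, 0.2849]
ee_rot: [0.002, 0.707, 0.707, 0.005]
contact_force: [0.4, 0.9, 1.7]
width: 0.0488
gripper_force: 0.0
```

Request:
apply_moves:
  steps: [-4, -19, 1, 0, -4, -19, 1, 0, -4, -19, 1, 0, -4, -19, 1, 0, -4, -19, 1, 0, -4, -19, 1, 0, -4, -19, 1, 0, -4, -19, 1, 0]

```text
clock: 25.0
position: [0.5032, 0.1304, 0.2884]
ee_rot: [-0.001, 0.707, 0.707, -0.0]
contact_force: [0.1, 0.2, 0.3]
width: 0.0488
gripper_force: 0.0
```

Request:
apply_moves:
  steps: [-5.75, -20.9, -8, 0, -5.75, -20.9, -8, 0, -5.75, -20.9, -8, 0, -5.75, -20.9, -8, 0, -5.75, -20.9, -8, 0, -5.75, -20.9, -8, 0, -5.75, -20.9, -8, 0, -5.75, -20.9, -8, 0]

```text
clock: 25.67
position: [0.4458, -0.0787, 0.2083]
ee_rot: [-0.001, 0.708, 0.707, 0.0]
contact_force: [-0.8, 0.6, -0.1]
width: 0.0486
gripper_force: 0.0
```

```bash
python3 - <<'E'
from h import *
s=get_state();print(s["position"],s["ee_rot"],s["width"])
c=calibration("wrist");im=snap("wrist","w10.png");t=snap("top","t10.png");s=snap("side","s10.png")
ct=calibration("top");cs=calibration("side")
g=cv2.cvtColor(im,cv2.COLOR_RGB2GRAY);m=((g<60)*255).astype(np.uint8)
print("B pred",proj(c,(.4454,-.0786,.042)))
n,l,st,ce=cv2.connectedComponentsWithStats(m)
for i in range(1,n):
    if 400<st[i,4]<20000:print(st[i],ce[i].round(1))
R=lambda im,x,y,w,h:cv2.cvtColor(cv2.resize(im[y:y+h,x:x+w],(400,300),interpolation=cv2.INTER_CUBIC),cv2.COLOR_RGB2BGR)
cv2.imwrite("pics/c10.png",np.vstack([np.hstack([R(im,120,90,280,210),R(s,140,220,120,90)]),np.hstack([R(t,230,150,180,135),R(s,160,110,200,150)])]))
E
```

```text
[ 0.44583921 -0.07866428  0.20833321] [-1.02029518e-03  7.07699027e-01  7.06513297e-01  8.99493918e-05] 0.04864262670486695
B pred (np.float64(253.14475064647502), np.float64(169.3536971090959))
[ 297  106   50   49 1706] [322.9 131.5]
[ 228  145   49   47 1707] [251.8 168.2]
[ 295  175   47   48 1719] [318.4 198.8]
[ 229  209   43   52 1653] [249.8 234.3]
```

View pics/c10.png

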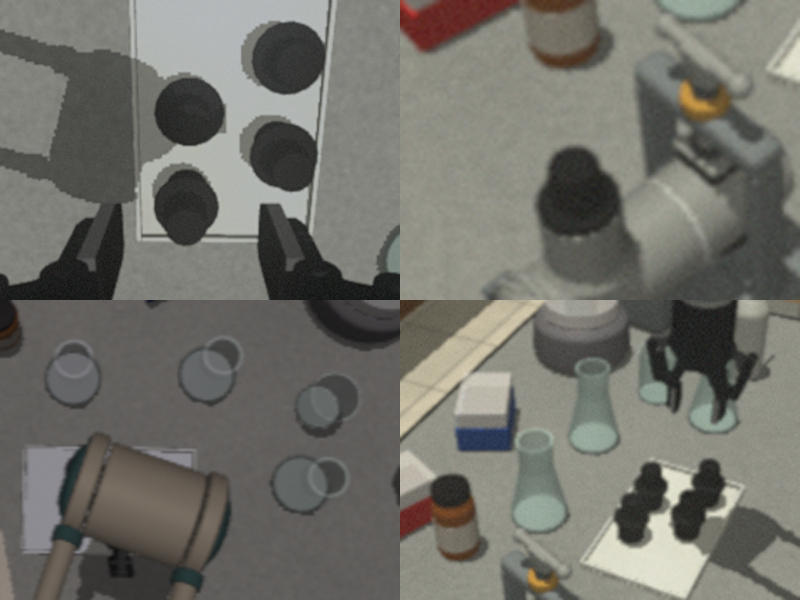

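The vessel's stopper is home with its flange on the rim. Flask c has been knocked: its rim in the top view moved from (375,241) to (377.6,229.7). Flasks a and b are unchanged. I'm taking stopper B to flask a.

Request:
apply_moves:
  steps: [0, 0, -4, 0, 0, 0, -8, 0, 0, 0, -12, 0, 0, 0, -15, 0, 0, 0, -16.3, 0, 0, 0, -16.7, 0, 0, 0, -16.7, 0, 0, 0, -16.7, 0]

```text
clock: 26.48
position: [0.447, -0.0786, 0.0431]
ee_rot: [0.001, 0.707, 0.707, 0.001]
contact_force: [0.9, -0.8, -0.2]
width: 0.0487
gripper_force: 0.0
```

Request:
apply_moves:
  steps: [0, 0, 0, 0, 0, 0, 0, 0, 0, 0, 0, 0, 0, 0, 0, 0, 0, 0, 0, 0, 0, 0, 0, 0]
  jaw: 255
  newtons: 80

```text
clock: 26.98
position: [0.4469, -0.0793, 0.0438]
ee_rot: [0.002, 0.707, 0.707, 0.001]
contact_force: [-0.4, 1.0, 6.9]
width: 0.0278
gripper_force: 78.4
```

Request:
apply_moves:
  steps: [0, 0, 2, 0, 0, 0, 5, 0, 0, 0, 9, 0, 0, 0, 13, 0, 0, 0, 17, 0, 0, 0, 20, 0, 0, 0, 20, 0, 0, 0, 20, 0]

```text
clock: 27.65
position: [0.4466, -0.0794, 0.2446]
ee_rot: [0.003, 0.707, 0.707, 0.001]
contact_force: [-0.3, -0.3, -0.6]
width: 0.0284
gripper_force: 78.8
```

Request:
apply_moves:
  steps: [4, 1, 0, 0, 8, 2, 0, 0, 12, 3, 0, 0, 15, 4, 0, 0, 15, 4, 0, 0, 15, 4, 0, 0, 15, 4, 0, 0]

```text
clock: 28.23
position: [0.594, -0.0389, 0.2402]
ee_rot: [-0.002, 0.707, 0.707, -0.002]
contact_force: [-0.6, 0.2, -1.0]
width: 0.0279
gripper_force: 79.0
```

```bash
python3 - <<'E'
from h import *
s=get_state();print(s["position"],s["qpos"],s["ee_rot"],s["width"])
c=calibration("wrist");im=snap("wrist","w11.png");t=snap("top","t11.png")
print("a pred",proj(c,(.656,-.026,.14)),"base",proj(c,(.656,-.026,0)))
ct=calibration("top");print("c new",onz(ct,377.6,229.7,.14),"base",onz(ct,365,233,0))
for k in rim(im,rr=(20,90)): print(k,onz(c,k[0],k[1],.14))
E
```

```text
[ 0.59399165 -0.03890146  0.24017603] [-1.82006156e-01  3.04531996e-01  1.44141160e+00 -4.02711606e-04
  1.40038007e+00 -1.81658154e-01] [-0.00183497  0.70720334  0.70700622 -0.00150593] 0.027871650790611033
a pred (np.float64(329.093217940098), np.float64(173.74367771638313)) base (np.float64(303.2772403331199), np.float64(145.03247351332772))
c new [ 0.50304637 -0.35650767  0.14      ] base [ 0.5028355  -0.35809023  0.        ]
[436.5      282.        72.670006] [ 0.76302461 -0.12969028  0.14      ]
[304.5      144.        32.218422] [ 0.63448884 -0.00134437  0.14      ]
[330.       172.5       29.073349] [ 0.65666826 -0.02493915  0.14      ]
[186.       162.        22.411991] [ 0.53839544 -0.01609627  0.14      ]
[369.       55.5      23.80942] [0.6786827  0.06404607 0.14      ]
[189.     220.5     23.6669] [ 0.53749853 -0.06806755  0.14      ]
```

View pics/w11.png

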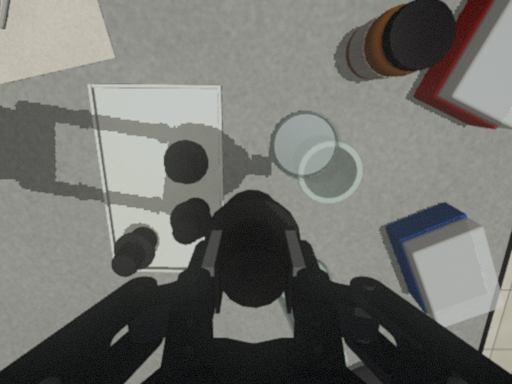

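Flask a's rim is at (330,172), which gives (0.656,-0.025), as expected. Moving over it and lowering.

Request:
apply_moves:
  steps: [2, 0.4, 0, 0, 4, 0.9, 0, 0, 6, 1.3, 0, 0, 6, 1.3, 0, 0, 6, 1.3, -2, 0, 6, 1.3, -4, 0, 6, 1.3, -5.5, 0, 6, 1.3, -5.5, 0]

```text
clock: 29.0
position: [0.6518, -0.0262, 0.1839]
ee_rot: [-0.003, 0.708, 0.707, -0.002]
contact_force: [-0.0, -0.0, -0.8]
width: 0.0284
gripper_force: 79.1
```

Request:
apply_moves:
  steps: [0, 0, 0, 0, 0, 0, -0.5, 0, 0, 0, -1, 0, 0, 0, -1.5, 0, 0, 0, -2, 0, 0, 0, -2.5, 0, 0, 0, -3, 0, 0, 0, -3, 0]

```text
clock: 29.67
position: [0.655, -0.0259, 0.1558]
ee_rot: [-0.001, 0.707, 0.707, -0.001]
contact_force: [0.2, 0.4, -1.6]
width: 0.0281
gripper_force: 79.1
```

Request:
apply_moves:
  steps: [0, 0, -0.3, 0, 0, 0, -0.6, 0, 0, 0, -0.9, 0, 0, 0, -1.2, 0, 0, 0, -1.4, 0, 0, 0, -1.4, 0]

```text
clock: 30.17
position: [0.6571, -0.0262, 0.1479]
ee_rot: [0.002, 0.707, 0.707, 0.002]
contact_force: [-3.8, 0.7, 16.1]
width: 0.028
gripper_force: 80.9
```

Request:
apply_moves:
  steps: [0, 0, -0.3, 0, 0, 0, -0.6, 0, 0, 0, -0.6, 0, 0, 0, -0.6, 0]

```text
clock: 30.5
position: [0.6573, -0.0262, 0.1477]
ee_rot: [0.004, 0.707, 0.707, 0.003]
contact_force: [-10.6, 0.8, 39.2]
width: 0.0285
gripper_force: 83.9
```

Request:
apply_moves:
  steps: [0, 0, 0.9, 0, 0, 0, 0.9, 0]

```text
clock: 30.67
position: [0.657, -0.0262, 0.1497]
ee_rot: [0.003, 0.707, 0.707, 0.002]
contact_force: [-0.6, -0.1, -1.4]
width: 0.028
gripper_force: 79.8
```

Request:
apply_moves:
  steps: [0, 0, 0, 0, 0, 0, 0, 0, 0, 0, 0, 0, 0, 0, 2, 0, 0, 0, 5, 0, 0, 0, 8, 0, 0, 0, 9, 0, 0, 0, 9, 0]
  jaw: 110

```text
clock: 31.33
position: [0.6573, -0.0262, 0.2386]
ee_rot: [0.002, 0.707, 0.707, 0.002]
contact_force: [0.0, 0.6, -0.7]
width: 0.0485
gripper_force: 0.0
```

Request:
apply_moves:
  steps: [-4, -0.4, 0, 0, -8, -0.8, 0, 0, -12, -1.2, 0, 0, -14, -1.4, 0, 0, -14, -1.4, 0, 0, -14, -1.4, 0, 0, -14, -1.4, 0, 0]

```text
clock: 31.92
position: [0.5159, -0.04, 0.235]
ee_rot: [-0.0, 0.707, 0.707, -0.0]
contact_force: [-0.0, -0.5, -0.1]
width: 0.0488
gripper_force: 0.0
```

```bash
python3 - <<'E'
from h import *
s=get_state();print(s["position"],s["ee_rot"],s["width"])
c=calibration("wrist");im=snap("wrist","w12.png");s=snap("side","s12.png");snap("top","t12.png")
g=cv2.cvtColor(im,cv2.COLOR_RGB2GRAY);m=((g<60)*255).astype(np.uint8)
n,l,st,ce=cv2.connectedComponentsWithStats(m)
print("pred",proj(c,(.5158,-.0395,.042)))
for i in range(1,n):
    if 300<st[i,4]<20000:print(st[i],ce[i].round(1),onz(c,*ce[i],.044).round(4))
ct=calibration("side")
cv2.imwrite("pics/c12.png",np.hstack([cv2.resize(cv2.imread("pics/s12.png")[130:250,200:320],(400,400)),cv2.resize(cv2.imread("pics/t12.png")[140:260,240:400],(400,400))]))
E
```

```text
[ 0.51593663 -0.04001349  0.23503745] [-4.22401047e-04  7.07344496e-01  7.06868844e-01 -1.51155818e-04] 0.04882343705356143
pred (np.float64(253.33514310836284), np.float64(162.99525472083292))
[ 448    0   64  113 4778] [485.9  49.3] [0.7501 0.0777 0.044 ]
[415  23  22  55 345] [422.3  53. ] [0.6866 0.0744 0.044 ]
[ 231  140   44   44 1472] [252.2 161.7] [ 0.5145 -0.0375  0.044 ]
[ 396  143   82   64 3945] [435.1 176.2] [ 0.7226 -0.0547  0.044 ]
[ 234  199   40   46 1374] [253.4 221.1] [ 0.5158 -0.11    0.044 ]
[ 444  203   68  111 2848] [474.5 245.2] [ 0.7864 -0.1423  0.044 ]
```

View pics/c12.png

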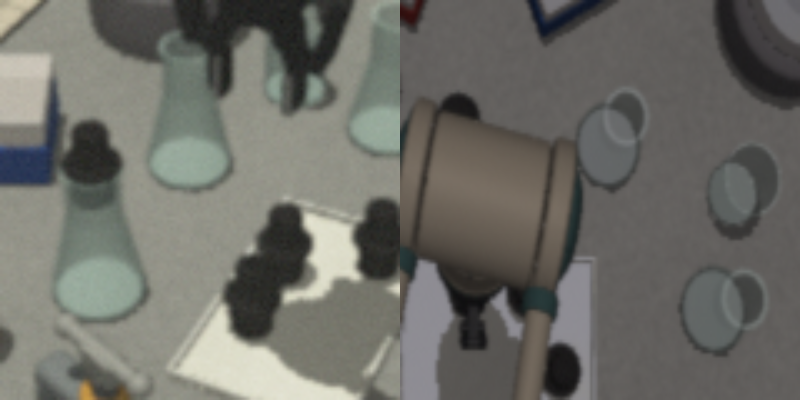

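Flask a is closed and upright, with the stopper's flange on its rim. Next I take stopper C for flask b.

Request:
apply_moves:
  steps: [-0.1, 0.1, -4, 0, -0.1, 0.1, -8, 0, -0.1, 0.1, -12, 0, -0.1, 0.1, -15.5, 0, -0.1, 0.1, -18, 0, -0.1, 0.1, -19.4, 0, -0.1, 0.1, -19.4, 0, -0.1, 0.1, -19.4, 0]

```text
clock: 32.73
position: [0.5152, -0.0389, 0.041]
ee_rot: [-0.001, 0.707, 0.707, -0.0]
contact_force: [0.7, 0.1, 0.5]
width: 0.0488
gripper_force: 0.0
```

Request:
apply_moves:
  steps: [0, 0, 0, 0, 0, 0, 0, 0, 0, 0, 0, 0, 0, 0, 0, 0, 0, 0, 0, 0, 0, 0, 0, 0]
  jaw: 255
  newtons: 80

```text
clock: 33.23
position: [0.5145, -0.039, 0.0424]
ee_rot: [0.0, 0.707, 0.707, 0.0]
contact_force: [0.7, 0.1, -0.3]
width: 0.0281
gripper_force: 78.7
```

Request:
apply_moves:
  steps: [0, 0, 2, 0, 0, 0, 5, 0, 0, 0, 9, 0, 0, 0, 13, 0, 0, 0, 17, 0, 0, 0, 20, 0, 0, 0, 20, 0, 0, 0, 20, 0]

```text
clock: 33.9
position: [0.5155, -0.0392, 0.2442]
ee_rot: [0.002, 0.707, 0.707, 0.001]
contact_force: [-0.8, 0.2, -0.8]
width: 0.0283
gripper_force: 78.9
```

Request:
apply_moves:
  steps: [1.5, -3.5, 0, 0, 3, -7, 0, 0, 4.5, -10.5, 0, 0, 6, -14, 0, 0, 7.5, -17.5, 0, 0, 8.6, -19.6, 0, 0, 8.6, -19.6, 0, 0, 8.6, -19.6, 0, 0]

```text
clock: 34.57
position: [0.5997, -0.2358, 0.2389]
ee_rot: [-0.003, 0.708, 0.706, -0.001]
contact_force: [-0.7, 0.6, -0.0]
width: 0.028
gripper_force: 79.0
```

```bash
python3 - <<'E'
from h import *
s=get_state();print(s["position"],s["qpos"],s["width"])
c=calibration("wrist");im=snap("wrist","w13.png")
print("b pred",proj(c,(.662,-.2215,.14)))
for k in rim(im,rr=(20,60)): print(k,onz(c,k[0],k[1],.14))
E
```

```text
[ 0.59965768 -0.23576118  0.23890264] [-4.82682362e-01  3.80627224e-01  1.32886245e+00  3.01639961e-04
  1.43776206e+00 -4.80134819e-01] 0.02797571052009497
b pred (np.float64(329.9063840824182), np.float64(172.67448760130264))
[330.       172.5       29.284811] [ 0.66206606 -0.22135235  0.14      ]
[306.       145.5       32.448376] [ 0.64131962 -0.19904533  0.14      ]
[181.5      240.        26.385363] [ 0.53557182 -0.28261722  0.14      ]
[205.5      163.5       37.281624] [ 0.5602392  -0.21357716  0.14      ]
[169.5       43.5       26.337185] [ 0.53850414 -0.12422716  0.14      ]
[111.      90.      24.7273] [ 0.49123957 -0.15629291  0.14      ]
```

Request:
apply_moves:
  steps: [2, 0.4, 0, 0, 4, 0.9, 0, 0, 6.1, 1.4, 0, 0, 6.1, 1.4, 0, 0, 6.1, 1.4, -2, 0, 6.1, 1.4, -4, 0, 6.1, 1.4, -5.5, 0, 6.1, 1.4, -5.5, 0]

```text
clock: 35.28
position: [0.6582, -0.2184, 0.1828]
ee_rot: [-0.004, 0.707, 0.707, -0.002]
contact_force: [-0.3, 0.1, -1.5]
width: 0.0282
gripper_force: 79.1
```

Request:
apply_moves:
  steps: [0, 0, 0, 0, 0, 0, -0.5, 0, 0, 0, -1, 0, 0, 0, -1.5, 0, 0, 0, -2, 0, 0, 0, -2.5, 0, 0, 0, -3, 0, 0, 0, -3, 0]

```text
clock: 35.95
position: [0.661, -0.2209, 0.1557]
ee_rot: [-0.001, 0.707, 0.707, -0.0]
contact_force: [0.7, 0.1, -0.7]
width: 0.028
gripper_force: 79.1
```

Request:
apply_moves:
  steps: [0, 0, -0.3, 0, 0, 0, -0.6, 0, 0, 0, -0.9, 0, 0, 0, -1.2, 0, 0, 0, -1.4, 0, 0, 0, -1.4, 0]

```text
clock: 36.45
position: [0.6619, -0.2212, 0.1463]
ee_rot: [0.001, 0.707, 0.707, 0.0]
contact_force: [-2.3, 1.1, 10.5]
width: 0.0282
gripper_force: 80.8
```

Request:
apply_moves:
  steps: [0, 0, -0.3, 0, 0, 0, -0.6, 0, 0, 0, -0.6, 0, 0, 0, -0.6, 0]

```text
clock: 36.78
position: [0.662, -0.2213, 0.1462]
ee_rot: [0.003, 0.707, 0.707, 0.001]
contact_force: [-8.2, 3.2, 31.9]
width: 0.0285
gripper_force: 83.1
```

Request:
apply_moves:
  steps: [0, 0, 0.9, 0, 0, 0, 0.9, 0]

```text
clock: 36.95
position: [0.6628, -0.2215, 0.1494]
ee_rot: [0.003, 0.707, 0.707, 0.001]
contact_force: [0.8, -0.4, -0.5]
width: 0.0286
gripper_force: 79.0
```

Request:
apply_moves:
  steps: [0, 0, 0, 0, 0, 0, 0, 0, 0, 0, 0, 0, 0, 0, 2, 0, 0, 0, 5, 0, 0, 0, 8, 0, 0, 0, 9, 0, 0, 0, 9, 0]
  jaw: 110

```text
clock: 37.62
position: [0.6632, -0.2217, 0.239]
ee_rot: [0.003, 0.707, 0.707, 0.001]
contact_force: [0.0, 0.5, -1.2]
width: 0.0489
gripper_force: 0.0
```

Request:
apply_moves:
  steps: [-3, 2, 0, 0, -6, 4, 0, 0, -9, 6, 0, 0, -12, 8, 0, 0, -14.6, 10.9, 0, 0, -14.6, 10.9, 0, 0, -14.6, 10.9, 0, 0]

```text
clock: 38.2
position: [0.5132, -0.1104, 0.2346]
ee_rot: [-0.002, 0.707, 0.707, -0.001]
contact_force: [1.0, -0.9, -0.1]
width: 0.0487
gripper_force: 0.0
```

```bash
python3 - <<'E'
from h import *
s=get_state();print(s["position"],s["ee_rot"],s["width"])
c=calibration("wrist");im=snap("wrist","w14.png");s=snap("side","s14.png");t=snap("top","t14.png")
g=cv2.cvtColor(im,cv2.COLOR_RGB2GRAY);m=((g<60)*255).astype(np.uint8)
n,l,st,ce=cv2.connectedComponentsWithStats(m)
for i in range(1,n):
    if 900<st[i,4]<3000:print(st[i],ce[i].round(1),onz(c,*ce[i],.044).round(4))
ct=calibration("top")
cv2.imwrite("pics/c14.png",np.hstack([cv2.resize(cv2.imread("pics/s14.png")[110:260,200:350],(400,400)),cv2.resize(cv2.imread("pics/t14.png")[140:260,280:400],(400,400))]))
E
```

```text
[ 0.51318854 -0.11035562  0.23455046] [-1.56310476e-03  7.06731123e-01  7.07480177e-01 -6.89679562e-04] 0.048660204600984955
[ 235  143   44   43 1468] [256.2 164.6] [ 0.5157 -0.1109  0.044 ]
[ 457  154   55  115 2905] [483.9 205.3] [ 0.7819 -0.1594  0.044 ]
[ 172  178   43   45 1527] [193.  199.9] [ 0.4422 -0.1531  0.044 ]
```

View pics/c14.png

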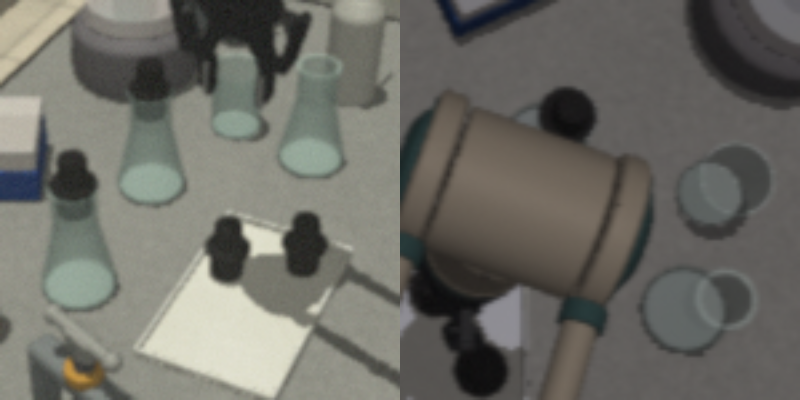

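Flask b is closed too. Taking stopper D to flask c, with a look at its new place.

Request:
apply_moves:
  steps: [0, 0, -4, 0, 0, 0, -8, 0, 0, 0, -12, 0, 0, 0, -15.5, 0, 0, 0, -18, 0, 0, 0, -19.4, 0, 0, 0, -19.4, 0, 0, 0, -19.4, 0]

```text
clock: 39.02
position: [0.5163, -0.1129, 0.0406]
ee_rot: [-0.001, 0.708, 0.707, -0.0]
contact_force: [-0.2, 0.8, 0.2]
width: 0.0486
gripper_force: 0.0
```

Request:
apply_moves:
  steps: [0, 0, 0, 0, 0, 0, 0, 0, 0, 0, 0, 0, 0, 0, 0, 0, 0, 0, 0, 0, 0, 0, 0, 0]
  jaw: 255
  newtons: 80

```text
clock: 39.52
position: [0.5155, -0.112, 0.0424]
ee_rot: [0.0, 0.707, 0.707, 0.0]
contact_force: [0.3, 1.1, -0.0]
width: 0.0282
gripper_force: 78.7
```

Request:
apply_moves:
  steps: [0, 0, 2, 0, 0, 0, 5, 0, 0, 0, 9, 0, 0, 0, 13, 0, 0, 0, 17, 0, 0, 0, 20, 0, 0, 0, 20, 0, 0, 0, 20, 0]

```text
clock: 40.18
position: [0.5165, -0.1123, 0.2445]
ee_rot: [0.002, 0.707, 0.707, 0.001]
contact_force: [-0.2, 0.6, -1.5]
width: 0.0281
gripper_force: 79.0
```

Request:
apply_moves:
  steps: [-1, -3.5, 0, 0, -2, -7.2, 0, 0, -3, -11, 0, 0, -4, -15, 0, 0, -5, -18, 0, 0, -6, -22, 0, 0, -7, -25.4, 0, 0, -7, -25.4, 0, 0]

```text
clock: 40.85
position: [0.4429, -0.372, 0.2395]
ee_rot: [-0.001, 0.709, 0.705, -0.002]
contact_force: [0.0, 0.5, -1.1]
width: 0.0282
gripper_force: 78.9
```

```bash
python3 - <<'E'
from h import *
s=get_state();print(s["position"],s["qpos"],s["width"])
c=calibration("wrist");im=snap("wrist","w15.png")
print("c pred",proj(c,(.503,-.3565,.14)))
for k in rim(im,rr=(20,60)): print(k,onz(c,k[0],k[1],.14))
E
```

```text
[ 0.44289554 -0.37200861  0.23954177] [-0.81619473  0.27761855  1.48195852 -0.00434565  1.38326766 -0.80944992] 0.028201945625217117
c pred (np.float64(327.0055914451581), np.float64(170.1810204753956))
[426.      181.5      33.53247] [ 0.58561749 -0.36664207  0.14      ]
[325.5     168.       29.32051] [ 0.50164566 -0.35465091  0.14      ]
[303.       142.5       32.514877] [ 0.48233899 -0.33359967  0.14      ]
[390.       163.5       25.784927] [ 0.55385772 -0.35117702  0.14      ]
[447.        28.5       34.580788] [ 0.58174709 -0.25243753  0.14      ]
[252.       249.        52.961708] [ 0.44088832 -0.42880248  0.14      ]
```

Request:
apply_moves:
  steps: [2, 0.4, 0, 0, 4, 0.8, 0, 0, 5.6, 1.05, 0, 0, 5.6, 1.05, 0, 0, 5.6, 1.05, 0, 0, 5.6, 1.05, -2, 0, 5.6, 1.05, -4, 0, 5.6, 1.05, -5, 0]

```text
clock: 41.57
position: [0.4994, -0.3537, 0.1896]
ee_rot: [-0.003, 0.707, 0.707, -0.0]
contact_force: [-0.9, -0.8, -1.3]
width: 0.0281
gripper_force: 79.0
```

Request:
apply_moves:
  steps: [0, 0, 0, 0, 0, 0, -0.5, 0, 0, 0, -1, 0, 0, 0, -1.5, 0, 0, 0, -2, 0, 0, 0, -2.5, 0, 0, 0, -3, 0, 0, 0, -3.5, 0]

```text
clock: 42.23
position: [0.5016, -0.3556, 0.1568]
ee_rot: [0.0, 0.707, 0.707, 0.0]
contact_force: [-0.1, -0.7, -0.6]
width: 0.0279
gripper_force: 79.0
```

Request:
apply_moves:
  steps: [0, 0, -0.3, 0, 0, 0, -0.6, 0, 0, 0, -0.9, 0, 0, 0, -1.2, 0, 0, 0, -1.4, 0, 0, 0, -1.4, 0]

```text
clock: 42.73
position: [0.5017, -0.3557, 0.146]
ee_rot: [0.001, 0.707, 0.707, -0.0]
contact_force: [-2.8, 2.2, 11.9]
width: 0.0283
gripper_force: 80.9
```

Request:
apply_moves:
  steps: [0, 0, -0.2, 0, 0, 0, -0.4, 0, 0, 0, -0.5, 0, 0, 0, -0.5, 0]

```text
clock: 43.07
position: [0.5019, -0.3558, 0.1458]
ee_rot: [0.003, 0.707, 0.707, -0.0]
contact_force: [-6.1, 5.3, 33.5]
width: 0.0279
gripper_force: 83.0
```

Home. I'll release in place, back away and check all four closures.

Request:
apply_moves:
  steps: [0, 0, 0.2, 0, 0, 0, 0.2, 0, 0, 0, 0.2, 0, 0, 0, 2, 0, 0, 0, 5, 0, 0, 0, 8, 0, 0, 0, 12, 0, 0, 0, 14, 0]
  jaw: 110

```text
clock: 43.73
position: [0.5026, -0.3564, 0.2823]
ee_rot: [0.003, 0.707, 0.707, 0.0]
contact_force: [2.0, -0.9, 1.0]
width: 0.0487
gripper_force: 0.0
```

Request:
apply_moves:
  steps: [-4, -1, 0, 0, -8, -3, 0, 0, -12, -6, 0, 0, -16, -8, 0, 0, -20, -10, 0, 0, -22, -12, 0, 0, -22, -12, 0, 0, -22, -12, 0, 0]

```text
clock: 44.4
position: [0.2795, -0.4769, 0.2776]
ee_rot: [-0.0, 0.709, 0.705, 0.0]
contact_force: [0.2, 0.6, 0.3]
width: 0.0485
gripper_force: 0.0
```

```bash
python3 - <<'E'
from h import *
s=get_state();print(s["clock"],s["position"],s["contact_force"],s["width"])
im=snap("side","s16.png");t=snap("top","t16.png")
c=calibration("side");ct=calibration("top")
g=cv2.cvtColor(im,cv2.COLOR_RGB2GRAY)
for n,p,z in(("vessel",(.543,.3205),.16),("a",(.6565,-.0255),.14),("b",(.662,-.2214),.14),("c",(.502,-.3555),.14)):
    u,v=proj(c,(*p,z));ut,vt=proj(c,(*p,z+.038)); k=int(round(u))
    col=g[int(v)-25:int(v)+12,k-1:k+2].mean(1); dark=np.where(col<70)[0]+int(v)-25
    print(n,"rim",round(u,1),round(v,1),"knob top pred",round(vt,1),"dark rows",dark.min() if len(dark) else None,dark.max() if len(dark) else None)
B=lambda im,u,v,w:cv2.cvtColor(cv2.resize(im[int(v)-w:int(v)+w,int(u)-w:int(u)+w],(300,300),interpolation=cv2.INTER_CUBIC),cv2.COLOR_RGB2BGR)
top=np.hstack([cv2.cvtColor(cv2.resize(t[90:360,0:512],(500,300)),cv2.COLOR_RGB2BGR),B(im,*proj(c,(.543,.3205,.16)),24)[:, :300]])
bot=np.hstack([cv2.resize(B(im,*proj(c,(*p,.14)),22),(267,300)) for p in((.6565,-.0255),(.662,-.2214),(.502,-.3555))])
cv2.imwrite("pics/c16.png",np.vstack([top,bot[:,:800] if bot.shape[1]>=800 else cv2.copyMakeBorder(bot,0,0,0,800-bot.shape[1],0)]))
E
```

```text
44.4 [ 0.27954287 -0.47690637  0.27759631] [0.19940772 0.61300862 0.31464573] 0.04845495051600785
vessel rim 193.7 280.4 knob top pred 268.3 dark rows 265 290
a rim 226.8 179.1 knob top pred 168.0 dark rows 167 185
b rim 255.8 143.2 knob top pred 132.6 dark rows 131 147
c rim 319.3 133.7 knob top pred 123.3 dark rows 123 138
```

View pics/c16.png

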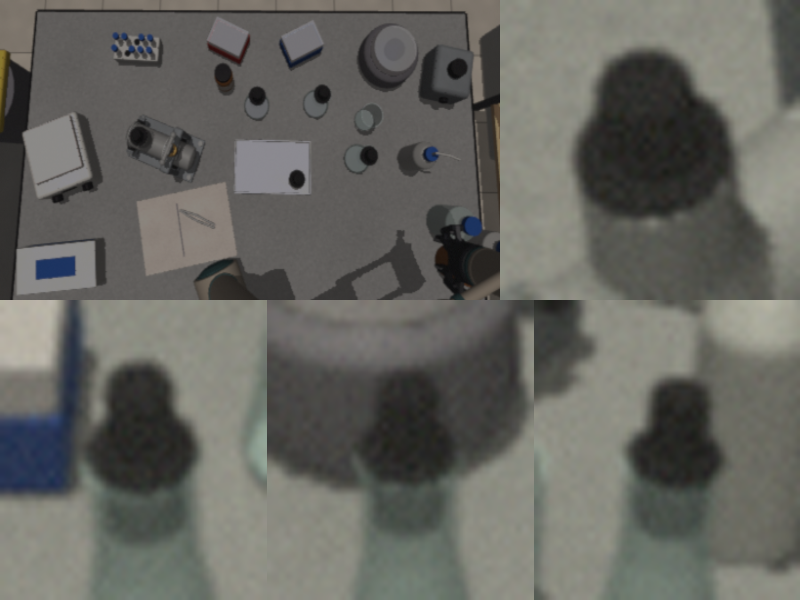

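All four stoppers look seated, and the jar and beaker are untouched. Flasks b and a were backed off slightly before release, so I'll press each knob with shut fingers to be sure.

Request:
apply_moves:
  steps: [19, 12.7, 0, 0, 19, 12.7, 0, 0, 19, 12.7, 0, 0, 19, 12.7, 0, 0, 19, 12.7, 0, 0, 19, 12.7, 0, 0, 19, 12.7, 0, 0, 19, 12.7, 0, 0]
  jaw: 255
  newtons: 60

```text
clock: 45.17
position: [0.4734, -0.3461, 0.2778]
ee_rot: [-0.0, 0.705, 0.709, -0.0]
contact_force: [-0.0, -0.2, 0.0]
width: 0.0
gripper_force: 0.0
```

Request:
apply_moves:
  steps: [19, 12.7, 0, 0, 19, 12.7, 0, 0, 19, 12.7, 0, 0, 19, 12.7, 0, 0, 19, 12.7, 0, 0, 19, 12.7, 0, 0, 19, 12.7, 0, 0, 19, 12.7, 0, 0]

```text
clock: 45.83
position: [0.6616, -0.2211, 0.2774]
ee_rot: [-0.001, 0.707, 0.707, -0.001]
contact_force: [-0.6, -0.7, -0.1]
width: -0.0001
gripper_force: 0.0
```

Request:
apply_moves:
  steps: [0, 0, 0, 0, 0, 0, -3, 0, 0, 0, -6, 0, 0, 0, -8, 0, 0, 0, -8.7, 0, 0, 0, -9.2, 0, 0, 0, -9.2, 0, 0, 0, -9.2, 0]

```text
clock: 46.5
position: [0.6619, -0.2225, 0.1879]
ee_rot: [0.001, 0.708, 0.707, 0.0]
contact_force: [-0.5, -0.2, 0.7]
width: -0.0003
gripper_force: 0.0
```

Request:
apply_moves:
  steps: [0, 0, -0.2, 0, 0, 0, -0.4, 0, 0, 0, -0.6, 0, 0, 0, -0.8, 0, 0, 0, -0.8, 0, 0, 0, -0.8, 0]

```text
clock: 47.0
position: [0.6616, -0.2214, 0.1782]
ee_rot: [0.0, 0.707, 0.707, 0.0]
contact_force: [-0.9, -0.3, -0.5]
width: -0.0001
gripper_force: 0.0
```

Request:
apply_moves:
  steps: [0, 0, -0.2, 0, 0, 0, -0.4, 0, 0, 0, -0.6, 0, 0, 0, -0.8, 0, 0, 0, -0.8, 0]

```text
clock: 47.42
position: [0.6629, -0.2219, 0.1781]
ee_rot: [0.004, 0.707, 0.707, 0.002]
contact_force: [-5.7, 1.7, 25.1]
width: 0.0
gripper_force: 12.9
```

Flask b is firm at 0.178 m, so it is home. Same check on flask a.

Request:
apply_moves:
  steps: [0, 0, 3, 0, 0, 0, 6, 0, 0, 4, 8, 0, -0.3, 8, 8, 0, -0.5, 12, 8, 0, -0.5, 16, 8, 0, -0.5, 19.5, 8, 0, -0.5, 19.5, 8, 0]

```text
clock: 48.08
position: [0.656, -0.0191, 0.2507]
ee_rot: [-0.002, 0.705, 0.709, 0.002]
contact_force: [0.7, 0.1, 0.1]
width: 0.0002
gripper_force: 0.0
```

Request:
apply_moves:
  steps: [0, 0, 0, 0, 0, 0, -3, 0, 0, 0, -5, 0, 0, 0, -6.5, 0, 0, 0, -7, 0, 0, 0, -7.2, 0, 0, 0, -7.2, 0, 0, 0, -7.2, 0]

```text
clock: 48.75
position: [0.657, -0.0277, 0.1787]
ee_rot: [0.001, 0.708, 0.707, 0.0]
contact_force: [-0.1, -0.7, -0.4]
width: -0.0004
gripper_force: 0.0
```

Request:
apply_moves:
  steps: [0, 0, -0.2, 0, 0, 0, -0.4, 0, 0, 0, -0.6, 0, 0, 0, -0.7, 0, 0, 0, -0.7, 0]

```text
clock: 49.17
position: [0.6583, -0.0275, 0.1781]
ee_rot: [0.004, 0.707, 0.707, 0.002]
contact_force: [-5.8, -0.3, 23.5]
width: -0.0002
gripper_force: 11.6
```

Flask a is home as well. Now I retreat and check that the flasks stand.

Request:
apply_moves:
  steps: [0, 0, 3, 0, 0, 0, 7, 0, 0, 0, 11, 0, -4, -2, 11, 0, -8, -4, 11, 0, -12, -6, 11, 0, -15, -8, 11, 0, -15, -8, 11, 0]

```text
clock: 49.83
position: [0.5005, -0.1089, 0.2819]
ee_rot: [-0.0, 0.708, 0.706, -0.002]
contact_force: [-0.6, -0.4, 0.2]
width: 0.0001
gripper_force: 0.0
```

Request:
apply_moves:
  steps: [-10, -20, 0, 0, -10, -20, 0, 0, -10, -20, 0, 0, -10, -20, 0, 0, -10, -20, 0, 0, -10, -20, 0, 0, -10, -20, 0, 0, -10, -20, 0, 0]

```text
clock: 50.5
position: [0.4065, -0.3073, 0.2813]
ee_rot: [0.0, 0.708, 0.706, 0.0]
contact_force: [0.6, 0.8, 0.1]
width: -0.0001
gripper_force: 0.0
```

Request:
apply_moves:
  steps: [-8, -20, 0, 0, -8, -20, 0, 0, -8, -20, 0, 0, -8, -20, 0, 0, -8, -20, 0, 0, -8, -20, 0, 0, -8, -20, 0, 0, -8, -20, 0, 0]

```text
clock: 51.17
position: [0.3277, -0.5052, 0.2809]
ee_rot: [-0.001, 0.707, 0.707, 0.001]
contact_force: [-0.6, 0.2, 0.7]
width: -0.0001
gripper_force: 0.0
```

```bash
python3 - <<'E'
from h import *
a=cv2.imread("pics/s16.png").astype(int);b=cv2.cvtColor(snap("side","s17.png"),cv2.COLOR_RGB2BGR).astype(int)
c=calibration("side")
for n,p,z in(("vessel",(.543,.3205),.17),("a",(.6565,-.0255),.12),("b",(.662,-.2214),.12),("c",(.502,-.3555),.12),("beaker",(.617,-.389),.05),("amber",(.722,.085),.06)):
    u,v=map(int,proj(c,(*p,z)));print(n,np.abs(a-b)[v-20:v+20,u-15:u+15].mean().round(2))
E
```

```text
vessel 2.82
a 2.93
b 2.75
c 2.46
beaker 2.26
amber 2.85
```

Only sensor noise differs from the earlier view, so nothing has moved. Handing in.

```bash
python3 -c "
from rig import *
print(sign_off())"
```

```text
the job is handed in; nothing more can be done
None
```

The job is handed in at about 51 s: the vessel's neck is upright (roll about -0.01 rad), the clamp is screwed back to its starting angle, the vessel and all three flasks are stoppered fully home, and the jar and beaker were not disturbed; I have no verdict from the judge.

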